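Unload the ultrasonic cleaner and cover it

ROBOT

A 7-joint arm with a two-finger parallel gripper is mounted at the origin on the work surface. World frame = base frame: x ahead of the robot, y to its left, z up, the work surface at z = 0. Lengths are in m, angles in rad, forces in N, time in s.
With the tool pointing down it reaches from about 0.425 to 0.95 m from the base axis. Payload 16.7 kg.
Tool frame: the origin (TCP) lies at the very end of the fingers, on their centre line; the grasp point (between the pads) lies 19 mm behind it (ctrl.hold_point_z is the distance from the TCP to the grasp point, in m); z points along the fingers, y is the line along which they close (so a half turn about z gives the same grasp; the last joint's range is limited). The gripper opens to 94 mm and grips with 3 to 60 N. Pads are 16 mm wide; open, the fingers measure 119 mm over their backs; the gripper's body (75 mm by 177 mm) begins 78 mm behind the grasp point.
Start: joints at [1.046, 0.426, 0.074, 1.606, -0.034, 1.111, -0.067], TCP at [0.247, -0.628, 0.205] pointing down, gripper open.
Joint ranges: [-2.85, 2.85], [-0.5, 2.14], [-1.23, 1.37], [0.21, 2.46], [-1.02, 4.16], [0.16, 2.05], [-2.73, 2.73]. Speed limits (rad/s): [1.89, 1.89, 2.39, 2.39, 3.01, 3.01, 3.01].

INTERFACE

Orientations are given as a rotation vector (axis times angle).
In Python, from station import ctrl, eyes, models gives the robot as it stands.
- The arm moves only by the tool send_rows, never from a script. Its argument "moves" is a list of rows, each a list of 5 numbers: the shift along the tool's x, y, z each as a share of 0.2 m, from -1 to 1, then the turn about the tool's z as a share of pi rad, from -1 to 1, then the opening, from 0 (shut) to 1 (fully open). In form: [[dx, dy, dz, twist, hand], ...]. A call has 1 to 8 rows; each row is the pose to reach, as a shift and turn from the pose commanded when the call began, along the tool's axes at that moment, turning the shorter way round; what a row does not reach only later rows make up. A row lasts 1/10 s, in which the tool goes at most 50 mm and 8.59 degrees, less where a joint would pass 70% of its speed; a pose out of reach is approached as far as the arm can. A call with a number of a shift or a turn outside -1 to 1 is refused whole. A call with a gripper value outside its range is refused whole. The fingers move at their own pace and stop on an object; "squeeze" is the grip in N (left out, the last holds). Time passes only in rows, so rows that repeat a pose let the fingers close. It gives the time, the measured TCP pose, the force, the opening and the grip force at its end, in the units of the state.
- ctrl.get_state(): the state, without advancing time (a new reading comes with each control period).
- eyes.read_camera(name): name is "scene" or "top"; returns the picture (400x640x3 uint8, red, green, blue); there is no depth.
- eyes.camera_model(name): a dict with "K" (3x3 intrinsics, pixels), "extrinsics" (4x4, takes a point from world to camera coordinates). Camera axes: x right, y down, z forward; pixel columns grow to the right and rows downward; lengths in m; the calibration is good to about 2 mm. A picture is of the moment at which its call begins. camera_model takes no time and is no camera call.
- ctrl.job_done(): hands the job in; it is judged then, once.
Trained networks look in the newest picture that a camera, given by its name, has taken for a name from the list of things; names that differ only in an ending like _2 or _b are one class to them, and where a whole thing is asked for, a point or a joint stands for the part that bears it (a point fixed in the world has none). Each returns a list of dicts, best first, with "conf" (0 to 1); they miss things now and then, are a little off and sometimes report something else, mostly with a low value. They report only what shows in the picture. A call takes as long as a camera call.
- models.spot_in(camera, target): "box" ([left, top, right, bottom] in pixels, round what is visible of it).
The state is a dict: "clock": time; "joint_pos": joint angles; "qd": joint speeds; "tau": joint torques, N m; "position": TCP position; "ee_rot": TCP orientation; "force": force on the tool from outside, world axes, zero at the start; "ft_torque": the same for the moment, N m; "width": finger opening in m; "gripper_force": force on a finger pad.
Only numpy, scipy, OpenCV 4.12 (cv2) and the standard library are available. Lean on these libraries where they do the work, as an engineer would, in place of code of your own. Each camera call takes 0.05 s, during which the arm holds its last target. There are 200 camera calls.

TASK

The wash is over and the bench-top ultrasonic cleaner has been drained. With the cover still on, turn its timer back to zero; then lift the cover off and lay it flat on the rubber mat, and stand every flange plate from the basket on its long edge in the drying rack, one to a slot and across both combs, without dropping any. Finally set the cover back on the tank so that it sits fully seated and level, and leave everything else on the bench undisturbed.

Things in the scene. Friction and masses are not known exactly. Their poses are not given: they have to be found in the camera images.
- cleaner: Fixed, drained bench-top ultrasonic cleaner, aluminium case 258 (x) x 168 (y) mm with a white timer console (72 mm wide, top 125 mm above the bench) along its +y side. Origin on the bench under the tank's centre. In the tank a wire basket, floor 68 mm above the bench, has five cross slots at x = -84, -42, 0, 42, 84 mm, 14 mm wide between wire hoops 30 mm high.
- tank_rim (a point): Centre of the tank's mouth at rim height, 155 mm above the bench. The mouth is 230 mm long (x) and 140 mm wide (y) inside; the rim is 14 mm wide all round. Axes as the cleaner's: y towards the console, z up.
- timer_grip (a point): On the axis of the black timer knob on the console, at the height to grip it (162 mm above the bench; 55 mm towards -x and 120 mm towards +y from the tank's centre). The knob's upright grip bar, 42 mm long, 14 mm wide, 32 mm high (top 7 mm above this point), lies along this point's x axis, which turns with it; a small white mark is on its -x end.
- timer (a joint): Angle of the timer knob, rad: 0 = zero / off, an end stop, with the bar along the cleaner's x axis and the white mark towards -x (the robot's side). Grows clockwise seen from above, up to 4.5; to zero it turn it anticlockwise. Turns easily (0.04 N m) and stays where it is left.
- cover: Loose stainless tank cover, about 0.5 kg: flat flange 246 (x) x 156 (y) x 4 mm, below it a plug 8 mm deep (222 x 132 mm, its last 3 mm 216 x 126) that drops into the tank's mouth with 4 mm play each side. Origin: centre of the flange's underside, which lies on the rim when seated; z up. Starts seated on the tank; laid down elsewhere it rests on the plug.
- cover_handle (a point): Middle of the cover's black handle bar, 36 mm above the cover's origin: bar 110 mm long along the cover's x axis, 14 mm wide (y), 12 mm high, with 26 mm of free height under it.
- mat: Fixed black rubber mat on the bench beside the cleaner, on either side, 260 (x) x 180 (y) x 4 mm. Origin: centre of its underside.
- rack: Fixed slotted drying rack, on the other side of the cleaner: aluminium tray 262 (x) x 124 (y) mm with two black plastic combs along x, 18 mm wide, at y = -36 and 36 mm. Five slots across both combs at x = -84, -42, 0, 42, 84 mm, each 13.5 mm wide, floor 16 mm above the bench; teeth rounded on top, 56 mm above the bench. Origin: centre of its underside.
- plate0: Bare aluminium manifold flange plate, 10 mm thick (x), 110 mm long (y), 75 mm high (z), about 0.19 kg, with a 36 mm bore and two bolt holes; all plates are alike. Origin: its centre. Starts on its long edge in a basket slot, its top 12 mm below the rim. None if absent.
- plate1: Bare aluminium manifold flange plate, 10 mm thick (x), 110 mm long (y), 75 mm high (z), about 0.19 kg, with a 36 mm bore and two bolt holes; all plates are alike. Origin: its centre. Starts on its long edge in a basket slot, its top 12 mm below the rim. None if absent.
- plate2: Bare aluminium manifold flange plate, 10 mm thick (x), 110 mm long (y), 75 mm high (z), about 0.19 kg, with a 36 mm bore and two bolt holes; all plates are alike. Origin: its centre. Starts on its long edge in a basket slot, its top 12 mm below the rim. None if absent.
- plate3: Bare aluminium manifold flange plate, 10 mm thick (x), 110 mm long (y), 75 mm high (z), about 0.19 kg, with a 36 mm bore and two bolt holes; all plates are alike. Origin: its centre. Starts on its long edge in a basket slot, its top 12 mm below the rim. None if absent.
- plate4: Bare aluminium manifold flange plate, 10 mm thick (x), 110 mm long (y), 75 mm high (z), about 0.19 kg, with a 36 mm bore and two bolt holes; all plates are alike. Origin: its centre. Starts on its long edge in a basket slot, its top 12 mm below the rim. None if absent.
- spraycan: Bystander, not to be disturbed: blue spray can, 66 mm across, 190 mm tall; origin under its middle.
- boltjar: Bystander, not to be disturbed: clear jar, 72 mm across, 90 mm tall; origin under its middle.
- tape: Bystander, not to be disturbed: roll of masking tape lying flat, 80 mm across, 25 mm high; origin under its middle.
- wrench: Bystander, not to be disturbed: wrench lying flat, 130 mm; origin at its middle.
- mug: Bystander, not to be disturbed: white mug, 80 mm across, 90 mm tall; origin under its middle.
- redtin: Bystander, not to be disturbed: red tin, 90 mm across, 100 mm tall; origin under its middle.
- screwdriver: Bystander, not to be disturbed: screwdriver lying flat, 200 mm; origin at its middle.
- pot: Bystander, not to be disturbed: white plastic pot, 90 mm across, 80 mm tall; origin under its middle.

How it is judged:
On the way, in this order (a step that is already met when the one before it is completed fails the run):
1. the timer is turned back to zero while the cover is still on the tank (value of joint timer below 0.15 rad and distance between cover and tank_rim below 0.06 m), for 0.2 s.
2. the cover lies flat on the rubber mat, let go (horizontal distance between cover and mat below 0.08 m and height (world z) of cover below 0.02 m and angle between cover's own z axis and vertical below 0.1 rad and contact force between the fingers and cover below 0.3 N), for 0.2 s.
3. every plate stands in a slot of the drying rack (z of plate0 in the frame of rack between 0.046 and 0.0605 m and y of plate0 in the frame of rack between -0.02 and 0.02 m and x of plate0 in the frame of rack between -0.1 and 0.1 m and angle between the x axis of each of plate0, plate1, plate2, plate3, plate4 and the x axis of rack, either way round below 0.21 rad and linear speed of each of plate0, plate1, plate2, plate3, plate4 below 0.02 m/s and z of plate1 in the frame of rack between 0.046 and 0.0605 m and y of plate1 in the frame of rack between -0.02 and 0.02 m and x of plate1 in the frame of rack between -0.1 and 0.1 m and z of plate2 in the frame of rack between 0.046 and 0.0605 m and y of plate2 in the frame of rack between -0.02 and 0.02 m and x of plate2 in the frame of rack between -0.1 and 0.1 m and z of plate3 in the frame of rack between 0.046 and 0.0605 m and y of plate3 in the frame of rack between -0.02 and 0.02 m and x of plate3 in the frame of rack between -0.1 and 0.1 m and z of plate4 in the frame of rack between 0.046 and 0.0605 m and y of plate4 in the frame of rack between -0.02 and 0.02 m and x of plate4 in the frame of rack between -0.1 and 0.1 m), for 0.2 s.
At the end, for the whole second after the job is handed in: Timer at zero (0.2 rad); each plate on its long edge on the floor of a rack slot (7 mm in height), within 20 mm of the centre line, upright and square to 12 degrees; cover seated in the tank mouth: 3 mm in height, 8 mm off centre, level to 1.7, square to 4.6 degrees; all at rest (all of step 3 and value of joint timer below 0.2 rad and horizontal distance between cover and tank_rim below 0.008 m and z of cover in the frame of tank_rim between -0.003 and 0.003 m and angle between cover's own z axis and vertical below 0.03 rad and angle between the x axis of cover and the x axis of tank_rim, either way round below 0.08 rad and linear speed of cover below 0.02 m/s); the robot touches nothing.
It fails at once if a bystander on the bench is moved more than 40 mm (distance of any of spraycan, boltjar, tape, wrench, mug, redtin, screwdriver, pot from where it was at the start of the episode above 0.04 m).
It fails at once if a plate is dropped (moves faster than 0.8 m/s with no finger on it) ((linear speed of plate0 above 0.8 m/s and contact force between the fingers and plate0 below 0.1 N) or (linear speed of plate1 above 0.8 m/s and contact force between the fingers and plate1 below 0.1 N) or (linear speed of plate2 above 0.8 m/s and contact force between the fingers and plate2 below 0.1 N) or (linear speed of plate3 above 0.8 m/s and contact force between the fingers and plate3 below 0.1 N) or (linear speed of plate4 above 0.8 m/s and contact force between the fingers and plate4 below 0.1 N)).
Of plate0, plate1, plate2, plate3, plate4 only 3 to 5 are there at a start; the rules pass over those that are not, and their reading is None.
At some moment in a run one of cover may be knocked a few centimetres aside while the robot is not near it.
It also fails if it takes over 210 s, if anything falls off the work surface, if the arm or the gripper's body presses on something with over 40 N, if the wrist force passes 120 N, or if a joint passes its speed limit or range.

## Working session

There is one attempt and no reset: what is moved stays moved. The work goes in short steps, Python scripts to look and compute and a tool call to move; the robot and the scene stay as the last step left them, time stands still between calls to the robot, and variables do not carry over. Pictures are saved under pics/ and viewed, at most 14 in all, crops included, and the job is handed in when it is done.

Besides the shell and the picture viewer there is one more tool, called after ">>>" as name(argument=value, ...), one argument or row to a line, values as JSON. send_rows: Moves the arm, as the interface text tells. Its arguments: {"type":"object","properties":{"moves":{"type":"array"},"squeeze":{"type":"number"}},"required":["moves"]}

```bash
mkdir -p pics; ls; cat > look.py <<'E'
import cv2,numpy as np
from station import ctrl,eyes,models
E
python3 - <<'E'
from look import *
for c in ("scene","top"):
    im=eyes.read_camera(c); cv2.imwrite(f"pics/{c}0.png",im[:,:,::-1])
    m=eyes.camera_model(c); print(c,np.round(m["K"],1).tolist(),np.round(m["extrinsics"],4).tolist())
    for t in ("cleaner","mat","rack","cover","cover_handle","timer_grip"):
        for d in models.spot_in(c,t)[:1]: print(t,np.round(d["box"],1),round(d["conf"],2))
s=ctrl.get_state(); print(s["clock"],s["position"],s["ee_rot"],s["width"],s["force"],ctrl.hold_point_z)
E
```

```text
pics
scene [[371.1, 0.0, 313.8], [0.0, 371.1, 199.6], [0.0, 0.0, 1.0]] [[0.5687, 0.8222, -0.0249, -0.2836], [0.4295, -0.3226, -0.8435, -0.1027], [-0.7015, 0.469, -0.5366, 1.6386], [0.0, 0.0, 0.0, 1.0]]
cleaner [273.5 177.4 379.3 259.1] 0.89
mat [196.9 242.2 277.4 309. ] 0.91
rack [361.3 180.2 428.8 224.9] 0.73
cover [277.4 179.  359.2 229. ] 0.57
cover_handle [276.  179.9 359.6 229. ] 0.92
timer_grip [328.4 178.  343.1 188.9] 0.44
top [[446.9, 0.0, 324.9], [0.0, 446.9, 202.3], [0.0, 0.0, 1.0]] [[-0.0082, -1.0, -0.0019, 0.0226], [-0.9745, 0.0084, -0.2241, 0.5613], [0.2241, -0.0, -0.9746, 1.4411], [0.0, 0.0, 0.0, 1.0]]
cleaner [284.6 169.9 362.3 250. ] 0.68
mat [393.6 175.5 449.9 253.8] 0.83
rack [217.6 175.4 255.4 255.1] 0.97
cover [308.  168.1 365.  241. ] 0.85
cover_handle [311.4 163.2 363.4 242.7] 0.87
timer_grip [294.  217.3 303.  230.6] 0.61
0.7 [ 0.24710947 -0.62812016  0.20547357] [-3.08657651e+00 -5.85200884e-01 -1.06280639e-04] 0.09387238202262105 [-0.13907937 -0.13536852  0.67571787] 0.0188
```

```bash
python3 - <<'E'
from look import *
a=cv2.imread("pics/top0.png")[150:275,200:465]; cv2.imwrite("pics/topc.png",cv2.resize(a,None,fx=3,fy=3,interpolation=cv2.INTER_CUBIC))
a=cv2.imread("pics/scene0.png")[100:350,140:500]; cv2.imwrite("pics/scenec.png",cv2.resize(a,None,fx=2.2,fy=2.2,interpolation=cv2.INTER_CUBIC))
E
```

```text
(no output)
```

View pics/topc.png

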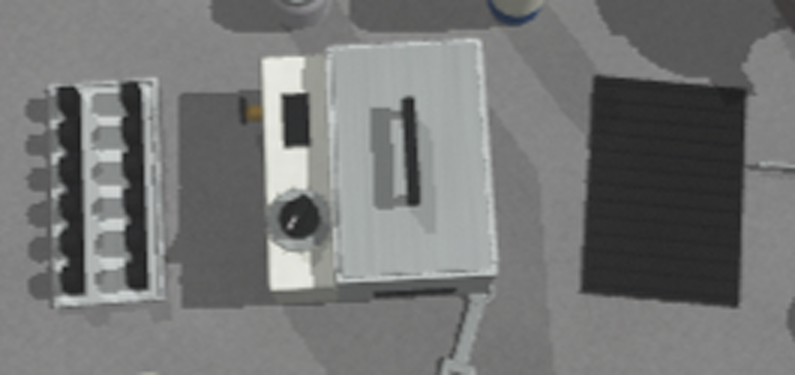

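View pics/scenec.png

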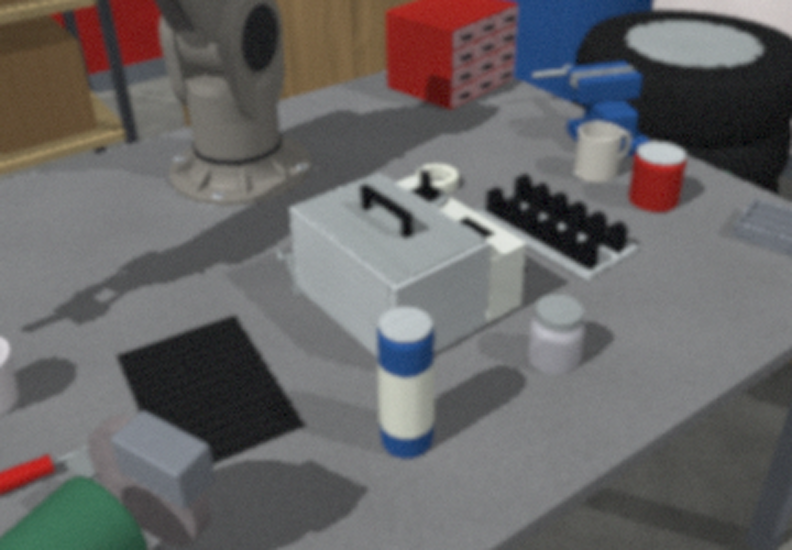

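The top view shows the tank with its cover in the middle (crop corners 327,46 / 483,40 / 496,275 / 338,282). The rack is on its left (+y) and the mat on its right (-y). The timer knob is at crop (297,217). The scene view agrees, with the spray can ahead of the tank. Next I fit poses from the edges.

```bash
cat >> look.py <<'E'
from scipy.optimize import least_squares
def proj(c,P):
    m=eyes.camera_model(c); E=np.array(m["extrinsics"]); K=np.array(m["K"])
    q=(E[:3,:3]@np.asarray(P,float).T).T+E[:3,3]; q=q@K.T; return q[:,:2]/q[:,2:]
def w(p,P):
    c,s=np.cos(p[2]),np.sin(p[2]); P=np.atleast_2d(P).astype(float)
    return np.c_[p[0]+c*P[:,0]-s*P[:,1],p[1]+s*P[:,0]+c*P[:,1],P[:,2]]
def back(c,px,z):
    m=eyes.camera_model(c); E=np.array(m["extrinsics"]); K=np.array(m["K"])
    d=E[:3,:3].T@np.linalg.solve(K,[px[0],px[1],1]); o=-E[:3,:3].T@E[:3,3]
    return o+d*(z-o[2])/d[2]
def edges(lx,ly,z,which="nsew"):
    a,b=lx/2,ly/2; C={"n":[(a,-b,z),(a,b,z)],"s":[(-a,-b,z),(-a,b,z)],"e":[(-a,-b,z),(a,-b,z)],"w":[(-a,b,z),(a,b,z)]}
    return [C[k] for k in which]
def fit(ims,edgs,p0,R=4,it=6,fixyaw=None):
    """ims {cam:img}, edgs {cam:[(A,B)..]} object-frame segments; fit x,y,yaw to image gradients"""
    p=np.array(p0,float); res=0
    for k in range(it):
        r=max(R*(0.6**k),1.6); obs=[]
        for c,es in edgs.items():
            g=cv2.cvtColor(ims[c],cv2.COLOR_RGB2GRAY).astype(np.float32)
            for A,B in es:
                for t in np.linspace(.08,.92,24):
                    P=np.array(A)*(1-t)+np.array(B)*t
                    a,b,x=proj(c,w(p,[A,B,P])); n=np.array([-(b-a)[1],(b-a)[0]]); n/=np.linalg.norm(n)
                    u=np.arange(-r-1,r+1.01,.25); q=(x+u[:,None]*n).astype(np.float32)
                    v=cv2.remap(g,q[:,0][None],q[:,1][None],cv2.INTER_LINEAR)[0]
                    d=abs(v[4:]-v[:-4]); uu=u[2:-2]; j=d.argmax()
                    if d[j]<8: continue
                    s=abs(uu-uu[j])<1; obs.append((c,P,n,x+n*(d[s]@uu[s]/d[s].sum())))
        def f(p): 
            o=[]
            for c in edgs:
                S=[q for q in obs if q[0]==c]
                if S: X=proj(c,w(p,[q[1] for q in S])); o+=[((X-np.array([q[3] for q in S]))*np.array([q[2] for q in S])).sum(1)]
            return np.concatenate(o)
        s=least_squares(f,p,loss="soft_l1",f_scale=.4,x_scale=[.01,.01,.05]); p=s.x; res=np.median(abs(s.fun))
    return p,round(float(res),2),len(obs)
E
python3 - <<'E'
from look import *
ims={c:cv2.imread(f"pics/{c}0.png")[:,:,::-1].copy() for c in("scene","top")}
def c0(cs,z):
    P=np.array([back("top",(200+x/3,150+y/3),z) for x,y in cs]); m=P.mean(0); d=(P[0]+P[1]-P[2]-P[3]); return [m[0],m[1],np.arctan2(d[1],d[0])],P
for nm,cs,z,lx,ly in(("cover",[(327,46),(483,40),(496,275),(338,282)],.159,.246,.156),("mat",[(594,75),(746,90),(738,306),(582,292)],.004,.26,.18),("rack",[(50,85),(158,78),(163,298),(60,306)],.006,.262,.124)):
    p0,P=c0(cs,z); print(nm,np.round(p0,4),np.round([np.linalg.norm(P[0]-P[1]),np.linalg.norm(P[1]-P[2])],3))
    for cams in (("top",),("scene",),("top","scene")):
        print(cams,[np.round(v,4) for v in fit(ims,{c:edges(lx,ly,z,) for c in cams},p0)])
def up(c,box,f,n):
    a=cv2.imread(f"pics/{c}0.png")[box[1]:box[3],box[0]:box[2]]; return cv2.resize(a,(400,400),interpolation=cv2.INTER_CUBIC)
cv2.imwrite("pics/knob.png",np.hstack([up("top",(284,207,314,237),0,0),up("scene",(318,165,348,195),0,0)]))
E
```

```text
cover [ 0.5376 -0.02    0.0354] [0.167 0.253]
('top',) [array([ 0.5373, -0.0216,  0.0521]), np.float64(0.99), np.int64(96)]
('scene',) [array([ 0.5534, -0.0173,  0.0356]), np.float64(0.71), np.int64(81)]Traceback (most recent call last):
  File "<stdin>", line 8, in <module>
  File "look.py", line 39, in fit
    s=least_squares(f,p,loss="soft_l1",f_scale=.4,x_scale=[.01,.01,.05]); p=s.x; res=np.median(abs(s.fun))
    return func(*args, **kwargs)
    vector_fun = VectorFunction(
        fun_wrapped,
    ...<6 lines>...
        workers=workers
    )
    self._update_fun()
    ~~~~~~~~~~~~~~~~^^
    self.f = self.fun_wrapped(xp_copy(self.x))
             ~~~~~~~~~~~~~~~~^^^^^^^^^^^^^^^^^
    return np.atleast_1d(self.fun(x))
                         ~~~~~~~~^^^
    return self.f(x, *self.args, **self.kwargs)
           ~~~~~~^^^^^^^^^^^^^^^^^^^^^^^^^^^^^^
  File "look.py", line 37, in f
    if S: X=proj(c,w(p,[q[1] for q in S])); o+=[((X-np.array([q[3] for q in S]))*np.array([q[2] for q in S])).sum(1)]
            ~~~~^^^^^^^^^^^^^^^^^^^^^^^^^^
  File "look.py", line 5, in proj
    m=eyes.camera_model(c); E=np.array(m["extrinsics"]); K=np.array(m["K"])
ValueError: time passes only in moves, steps and waits
```

```bash
python3 - <<'E'
s=open("look.py").read()
s=s.replace("def proj(","_m={}\ndef cm(c):\n    if c not in _m: _m[c]=eyes.camera_model(c)\n    return _m[c]\ndef proj(").replace("m=eyes.camera_model(c); E","m=cm(c); E")
open("look.py","w").write(s)
E
python3 - <<'E'
from look import *
ims={c:cv2.imread(f"pics/{c}0.png")[:,:,::-1].copy() for c in("scene","top")}
def c0(cs,z):
    P=np.array([back("top",(200+x/3,150+y/3),z) for x,y in cs]); m=P.mean(0); d=(P[0]+P[1]-P[2]-P[3]); return [m[0],m[1],np.arctan2(d[1],d[0])],P
def up(c,box):
    a=cv2.imread(f"pics/{c}0.png")[box[1]:box[3],box[0]:box[2]]; return cv2.resize(a,(400,400),interpolation=cv2.INTER_CUBIC)
cv2.imwrite("pics/knob.png",np.hstack([up("top",(284,207,314,237)),up("scene",(318,165,348,195))]))
for nm,cs,z,lx,ly in(("tank",[(327,46),(483,40),(496,275),(338,282)],.155,.258,.168),("mat",[(594,75),(746,90),(738,306),(582,292)],.004,.26,.18),("rack",[(50,85),(158,78),(163,298),(60,306)],.006,.262,.124)):
    p0,P=c0(cs,z); print(nm,np.round(p0,4),np.round([np.linalg.norm(P[0]-P[1]),np.linalg.norm(P[1]-P[2])],3))
    for cams in (("top",),("scene",),("top","scene")):
        print(cams,[np.round(v,4) for v in fit(ims,{c:edges(lx,ly,z,) for c in cams},p0,R=3)])
# handle: bar top z .155+.042
    if nm=="tank":
        for cams in (("top",),("scene",),("top","scene")):
            print("handle",cams,[np.round(v,4) for v in fit(ims,{c:edges(.110,.014,.197) for c in cams},p0,R=3)])
E
```

```text
tank [ 0.5385 -0.0202  0.0354] [0.168 0.254]
('top',) [array([ 0.5403, -0.0177,  0.0417]), np.float64(0.23), np.int64(96)]
('scene',) [array([ 0.5431, -0.0158,  0.0707]), np.float64(0.37), np.int64(84)]
('top', 'scene') [array([ 0.5411, -0.0179,  0.0432]), np.float64(0.34), np.int64(181)]
handle ('top',) [array([ 0.5376, -0.0179,  0.0454]), np.float64(0.33), np.int64(96)]
handle ('scene',) [array([ 0.5441, -0.023 , -0.0536]), np.float64(0.89), np.int64(92)]
handle ('top', 'scene') [array([ 0.5378, -0.0179,  0.0457]), np.float64(0.84), np.int64(192)]
mat [ 0.5343 -0.3189 -0.1016] [0.18  0.256]
('top',) [array([ 0.5353, -0.3168, -0.0978]), np.float64(0.15), np.int64(96)]
('scene',) [array([ 0.5386, -0.3212, -0.1059]), np.float64(0.27), np.int64(83)]
('top', 'scene') [array([ 0.5362, -0.3185, -0.1003]), np.float64(0.56), np.int64(181)]
rack [0.5384 0.3281 0.0697] [0.128 0.261]
('top',) [array([0.5383, 0.3288, 0.066 ]), np.float64(0.5), np.int64(96)]
('scene',) [array([0.5198, 0.3498, 0.0586]), np.float64(0.87), np.int64(93)]
('top', 'scene') [array([0.5373, 0.3307, 0.0724]), np.float64(1.08), np.int64(176)]
```

View pics/knob.png

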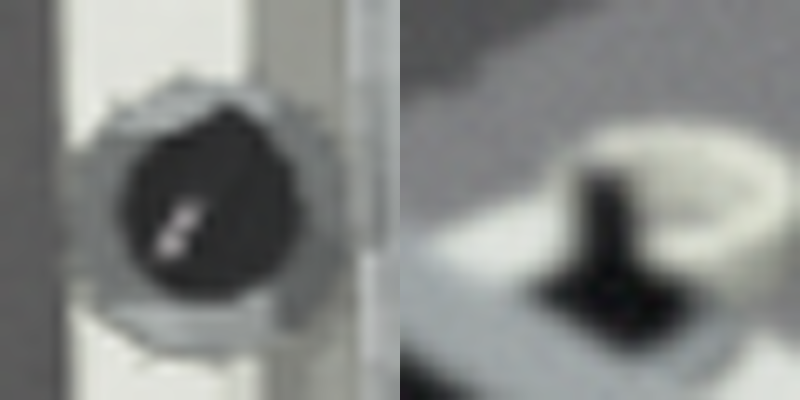

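The knob crop shows the white mark at about (178,230), towards -x/+y (down-left) of the axis. I'll check the angle numerically and work out the first move.

```bash
cat >> look.py <<'E'
TANK=np.array([.5403,-.0177,.0425]); MAT=np.array([.5355,-.3172,-.098]); RACK=np.array([.5383,.3288,.066])
from scipy.spatial.transform import Rotation as Ro
def go(target,yaw,hold=True):
    """target hold point world, yaw = world angle of the closing line(y axis); prints move in tool axes"""
    s=ctrl.get_state(); R=Ro.from_rotvec(s["ee_rot"]); M=R.as_matrix()
    t=np.array(target,float); t[2]-=ctrl.hold_point_z if hold else 0
    d=M.T@(t-s["position"]); cur=np.arctan2(M[1,1],M[0,1]); e=(yaw-cur+np.pi/2)%np.pi-np.pi/2
    print("shift/0.2",np.round(d/.2,3),"twist/pi",round(-e/np.pi,4),"curyaw",round(cur,3),"tilt",np.round(M[:,2],3),"clk",s["clock"],"q7",round(s["joint_pos"][6],2))
E
python3 - <<'E'
from look import *
k=w(TANK,[[-.055,.12,.169]])[0]; print(k)
q=lambda p:(p-[284,207])*400/30
print("axis top",q(proj("top",[k]))," base",q(proj("top",[[k[0],k[1],.137]])))
m=back("top",(284+178*.075,207+230*.075),.169); v=m-k; print("mark",v, "ang from -x cw",np.arctan2(v[1],-v[0])+TANK[2])
for th in (.3,.5,.7,.9):
    a=TANK[2]-th; e=np.array([np.cos(a),np.sin(a),0])*.021; print(th,np.round(q(proj("top",[k-e,k+e])),0).tolist())
for th in (.3,.5,.7,.9,1.2):
    a=TANK[2]-th; e=np.array([np.cos(a),np.sin(a),0])*.021; print(th,np.round((proj("scene",[k-e,k+e])-[318,165])*400/30+[400,0],0).tolist())
a=TANK[2]-.55; go(np.r_[k[:2],.262],a+np.pi/2)
E
```

```text
[0.4802512  0.09985484 0.169     ]
axis top [[194.66714679 179.3844307 ]]  base [[202.65418006 204.23927756]]
mark [-1.18971643e-02  3.80462266e-03  2.77555756e-17] ang from -x cw 0.3520146109308307
0.3 [[171.0, 266.0], [218.0, 93.0]]
0.5 [[154.0, 260.0], [235.0, 100.0]]
0.7 [[139.0, 250.0], [250.0, 109.0]]
0.9 [[126.0, 238.0], [263.0, 121.0]]
0.3 [[577.0, 144.0], [641.0, 219.0]]
0.5 [[593.0, 142.0], [625.0, 221.0]]
0.7 [[609.0, 141.0], [608.0, 222.0]]
0.9 [[626.0, 142.0], [591.0, 221.0]]
1.2 [[648.0, 146.0], [568.0, 217.0]]
shift/0.2 [ 2.417 -2.961 -0.188] twist/pi 0.2808 curyaw -1.196 tilt [ 0.  0. -1.] clk 0.7 q7 -0.07
```

```bash
cat >> look.py <<'E'
import json
def plan(wps,near=True):
    """wps: (x,y,z_hold,yaw_of_closing_line,opening,mm_per_row,extra rows). prints calls"""
    s=ctrl.get_state(); p=np.array(s["position"]); M=Ro.from_rotvec(s["ee_rot"]).as_matrix(); yaw=np.arctan2(M[1,1],M[0,1])
    print("at hold",np.round(p+[0,0,ctrl.hold_point_z],4),"yaw",round(yaw,3),"w",round(s["width"],4),"q",np.round(s["joint_pos"],2),"clk",round(s["clock"],1))
    calls=[];cur=[]
    def start(): return p.copy(),yaw
    p0,y0=start()
    def frame(y): c,t=np.cos(y),np.sin(y); return np.array([[-(-t),c,0],[-c,t,0],[0,0,-1]])  # columns x,y,z
    for x,y,z,ya,op,mm,ex in wps:
        T=np.array([x,y,z-ctrl.hold_point_z]); e=(ya-yaw+np.pi/2)%np.pi-np.pi/2 if near else ya-yaw
        n=int(max(1,np.ceil(np.linalg.norm(T-p)*1000/mm),np.ceil(abs(e)/np.radians(8))))
        pa,yb=p.copy(),yaw
        for k in list(range(1,n+1))+[n]*ex:
            q=pa+(T-pa)*k/n; yy=yb+e*k/n
            d=frame(y0).T@(q-p0)/.2
            if len(cur)==8 or abs(d).max()>.99:
                calls.append(cur);cur=[];p0,y0=p.copy(),yaw; d=frame(y0).T@(q-p0)/.2
            cur.append([*np.round(d,3).tolist(),round(-(yy-y0)/np.pi,3),op]); p,yaw=q,yy
    calls.append(cur)
    for c in calls:
        print(json.dumps(c))
E
python3 - <<'E'
from look import *
s=ctrl.get_state(); print(Ro.from_rotvec(s["ee_rot"]).as_matrix().round(3).tolist())
a=TANK[2]-.6+np.pi/2
plan([(.42,-.35,.30,a,.32,45,0),(.4803,.0999,.30,a,.32,45,2)])
E
```

```text
[[0.931, 0.366, 0.0], [0.366, -0.931, 0.0], [0.0, -0.0, -1.0]]
at hold [ 0.2471 -0.6281  0.2243] yaw -1.196 w 0.0939 q [ 1.05  0.43  0.07  1.61 -0.03  1.11 -0.07] clk 0.7
[[-0.164, -0.122, -0.047, 0.037, 0.32], [-0.328, -0.244, -0.095, 0.074, 0.32], [-0.493, -0.367, -0.142, 0.111, 0.32], [-0.657, -0.489, -0.189, 0.148, 0.32], [-0.821, -0.611, -0.237, 0.185, 0.32], [-0.985, -0.733, -0.284, 0.223, 0.32]]
[[-0.047, -0.199, -0.047, 0.037, 0.32], [-0.094, -0.398, -0.095, 0.074, 0.32], [-0.055, -0.601, -0.095, 0.074, 0.32], [-0.016, -0.804, -0.095, 0.074, 0.32]]
[[0.085, -0.188, 0.0, -0.0, 0.32], [0.17, -0.376, 0.0, -0.0, 0.32], [0.255, -0.564, 0.0, -0.0, 0.32], [0.34, -0.752, 0.0, -0.0, 0.32], [0.425, -0.94, 0.0, -0.0, 0.32]]
[[0.085, -0.188, 0.0, -0.0, 0.32], [0.17, -0.376, 0.0, -0.0, 0.32], [0.255, -0.564, 0.0, -0.0, 0.32], [0.34, -0.752, 0.0, -0.0, 0.32], [0.34, -0.752, 0.0, -0.0, 0.32], [0.34, -0.752, 0.0, -0.0, 0.32]]
```

```bash
sed -i 's/\[\[-(-t),c,0\],\[-c,t,0\],\[0,0,-1\]\]/[[-t,c,0],[c,t,0],[0,0,-1]]/' look.py
python3 - <<'E'
from look import *
a=TANK[2]-.6+np.pi/2
plan([(.42,-.35,.30,a,.32,45,0),(.4803,.0999,.30,a,.32,45,2)])
E
```

```text
at hold [ 0.2471 -0.6281  0.2243] yaw -1.196 w 0.0939 q [ 1.05  0.43  0.07  1.61 -0.03  1.11 -0.07] clk 0.7
[[0.164, -0.122, -0.047, 0.037, 0.32], [0.328, -0.244, -0.095, 0.074, 0.32], [0.493, -0.367, -0.142, 0.111, 0.32], [0.657, -0.489, -0.189, 0.148, 0.32], [0.821, -0.611, -0.237, 0.185, 0.32], [0.985, -0.733, -0.284, 0.223, 0.32]]
[[0.047, -0.199, -0.047, 0.037, 0.32], [0.094, -0.398, -0.095, 0.074, 0.32], [0.055, -0.601, -0.095, 0.074, 0.32], [0.016, -0.804, -0.095, 0.074, 0.32]]
[[-0.085, -0.188, 0.0, -0.0, 0.32], [-0.17, -0.376, 0.0, -0.0, 0.32], [-0.255, -0.564, 0.0, -0.0, 0.32], [-0.34, -0.752, 0.0, -0.0, 0.32], [-0.425, -0.94, 0.0, -0.0, 0.32]]
[[-0.085, -0.188, 0.0, -0.0, 0.32], [-0.17, -0.376, 0.0, -0.0, 0.32], [-0.255, -0.564, 0.0, -0.0, 0.32], [-0.34, -0.752, 0.0, -0.0, 0.32], [-0.34, -0.752, 0.0, -0.0, 0.32], [-0.34, -0.752, 0.0, -0.0, 0.32]]
```

>>> send_rows(
  moves=[
    [0.164, -0.122, -0.047, 0.037, 0.32],
    [0.328, -0.244, -0.095, 0.074, 0.32],
    [0.493, -0.367, -0.142, 0.111, 0.32],
    [0.657, -0.489, -0.189, 0.148, 0.32],
    [0.821, -0.611, -0.237, 0.185, 0.32],
    [0.985, -0.733, -0.284, 0.223, 0.32],
  ],
  squeeze=15,
)

```text
clock: 1.3
position: [0.3774, -0.4181, 0.2629]
ee_rot: [3.099, -0.517, 0.001]
force: [1.4, -0.3, -0.9]
width: 0.0497
gripper_force: 0.0
```

>>> send_rows(
  moves=[
    [0.047, -0.199, -0.047, 0.037, 0.32],
    [0.094, -0.398, -0.095, 0.074, 0.32],
    [0.055, -0.601, -0.095, 0.074, 0.32],
    [0.016, -0.804, -0.095, 0.074, 0.32],
  ],
)

```text
clock: 1.7
position: [0.4317, -0.2666, 0.2816]
ee_rot: [3.02, -0.865, 0.001]
force: [1.0, -0.6, 0.3]
width: 0.0301
gripper_force: 0.0
```

>>> send_rows(
  moves=[
    [-0.085, -0.188, 0.0, 0, 0.32],
    [-0.17, -0.376, 0.0, 0, 0.32],
    [-0.255, -0.564, 0.0, 0, 0.32],
    [-0.34, -0.752, 0.0, 0, 0.32],
    [-0.425, -0.94, 0.0, 0, 0.32],
  ],
)

```text
clock: 2.2
position: [0.4587, -0.0621, 0.2816]
ee_rot: [-3.02, 0.866, -0.001]
force: [0.5, -0.3, 0.3]
width: 0.0304
gripper_force: 0.0
```

>>> send_rows(
  moves=[
    [-0.085, -0.188, 0.0, 0, 0.32],
    [-0.17, -0.376, 0.0, 0, 0.32],
    [-0.255, -0.564, 0.0, 0, 0.32],
    [-0.34, -0.752, 0.0, 0, 0.32],
    [-0.34, -0.752, 0.0, 0, 0.32],
    [-0.34, -0.752, 0.0, 0, 0.32],
  ],
)

```text
clock: 2.8
position: [0.4807, 0.1004, 0.2812]
ee_rot: [3.021, -0.863, -0.0]
force: [-0.2, -0.8, 0.3]
width: 0.0297
gripper_force: 0.0
```

```bash
python3 - <<'E'
from look import *
a=TANK[2]-.6+np.pi/2
plan([(.4803,.0999,.164,a,.32,25,2)])
E
```

```text
at hold [0.4807 0.1004 0.3   ] yaw -2.127 w 0.0297 q [ 0.01  0.08 -0.37  1.89  0.03  1.18 -2.49] clk 2.8
[[-0.0, 0.0, 0.113, 0.0, 0.32], [-0.0, 0.001, 0.227, 0.0, 0.32], [-0.0, 0.001, 0.34, 0.0, 0.32], [-0.0, 0.002, 0.453, 0.0, 0.32], [-0.0, 0.002, 0.567, 0.0, 0.32], [-0.0, 0.003, 0.68, 0.0, 0.32], [-0.0, 0.003, 0.68, 0.0, 0.32], [-0.0, 0.003, 0.68, 0.0, 0.32]]
```

>>> send_rows(
  moves=[
    [0, 0, 0.113, 0, 0.32],
    [0, 0.001, 0.227, 0, 0.32],
    [0, 0.001, 0.34, 0, 0.32],
    [0, 0.002, 0.453, 0, 0.32],
    [0, 0.002, 0.567, 0, 0.32],
    [0, 0.003, 0.68, 0, 0.32],
    [0, 0.003, 0.68, 0, 0.32],
  ],
)

```text
clock: 3.5
position: [0.4789, 0.0974, 0.1432]
ee_rot: [3.017, -0.868, -0.005]
force: [-0.6, -0.1, 0.2]
width: 0.0298
gripper_force: 0.0
```

>>> send_rows(
  moves=[
    [0, 0, 0, 0, 0],
    [0, 0, 0, 0, 0],
    [0, 0, 0, 0, 0],
    [0, 0, 0, 0, 0],
  ],
)

```text
clock: 3.9
position: [0.481, 0.099, 0.1465]
ee_rot: [-3.019, 0.866, -0.002]
force: [-1.2, -1.9, 8.0]
width: 0.0139
gripper_force: 14.9
```

>>> send_rows(
  moves=[
    [0, 0, 0, -0.04, 0],
    [0, 0, 0, -0.08, 0],
    [0, 0, 0, -0.12, 0],
    [0, 0, 0, -0.16, 0],
    [0, 0, 0, -0.19, 0],
    [0, 0, 0, -0.205, 0],
    [0, 0, 0, -0.205, 0],
  ],
)

```text
clock: 4.6
position: [0.4811, 0.0992, 0.1464]
ee_rot: [3.139, 0.137, 0.003]
force: [-1.7, -1.3, 7.6]
width: 0.0143
gripper_force: 15.4
```

```bash
python3 - <<'E'
from look import *
s=ctrl.get_state(); print(s["ft_torque"],s["force"],s["width"])
M=Ro.from_rotvec(s["ee_rot"]).as_matrix(); print("bar angle", np.arctan2(M[1,1],M[0,1])+np.pi/2)
E
```

```text
[-0.29441697  0.39544427 -0.34160969] [-1.69566767 -1.31755374  7.60584781] 0.014315281103210162
bar angle 0.08696192844155681
```

```bash
python3 - <<'E'
from look import *
for t in ("spraycan","boltjar","redtin","mug","pot","tape"):
    for d in models.spot_in("scene",t)[:1]:
        b=d["box"]; print(t,np.round(d["conf"],2),np.round(back("scene",((b[0]+b[2])/2,b[3]-6),0),2))
y=TANK[2]-np.pi/2
plan([(.4811,.0992,.1652,y,.4,25,2),(.4811,.0992,.27,y,.5,25,0),(.5395,-.0178,.27,y,.5,45,1),(.5395,-.0178,.192,y,.5,20,2)])
E
```

```text
spraycan 0.71 [ 0.78 -0.16  0.  ]
boltjar 0.74 [0.28 0.29 0.  ]
pot 0.88 [ 0.41 -0.59  0.  ]
tape 0.67 [0.29 0.29 0.  ]
at hold [0.4811 0.0992 0.1652] yaw -1.486 w 0.0143 q [ 0.07  0.23 -0.46  2.05  0.13  0.89 -1.94] clk 4.9
[[0.0, -0.0, 0.0, 0.014, 0.4], [0.0, -0.0, 0.0, 0.014, 0.4], [0.0, -0.0, 0.0, 0.014, 0.4], [0.0, -0.0, -0.105, 0.014, 0.5], [0.0, -0.0, -0.209, 0.014, 0.5], [0.0, -0.0, -0.314, 0.014, 0.5], [0.0, -0.0, -0.419, 0.014, 0.5], [0.0, -0.0, -0.524, 0.014, 0.5]]
[[0.089, 0.199, 0.0, -0.0, 0.5], [0.178, 0.398, 0.0, -0.0, 0.5], [0.267, 0.597, 0.0, -0.0, 0.5], [0.267, 0.597, 0.0, -0.0, 0.5], [0.267, 0.597, 0.098, -0.0, 0.5], [0.267, 0.597, 0.195, -0.0, 0.5], [0.267, 0.597, 0.293, -0.0, 0.5], [0.267, 0.597, 0.39, -0.0, 0.5]]
[[0.0, 0.0, 0.0, -0.0, 0.5], [0.0, 0.0, 0.0, -0.0, 0.5]]
```

>>> send_rows(
  moves=[
    [0, 0, 0, 0, 0.4],
    [0, 0, 0, 0, 0.4],
    [0, 0, 0, 0, 0.4],
    [0, 0, -0.105, 0, 0.4],
    [0, 0, -0.209, 0.014, 0.5],
    [0, 0, -0.314, 0.014, 0.5],
    [0, 0, -0.419, 0.014, 0.5],
    [0, 0, -0.524, 0.014, 0.5],
  ],
)

```text
clock: 5.7
position: [0.4803, 0.0993, 0.251]
ee_rot: [-3.141, -0.066, -0.0]
force: [-0.4, -0.9, 0.5]
width: 0.0469
gripper_force: 0.0
```

>>> send_rows(
  moves=[
    [0.089, 0.199, 0, 0, 0.5],
    [0.178, 0.398, 0, 0, 0.5],
    [0.267, 0.597, 0, 0, 0.5],
    [0.267, 0.597, 0, 0, 0.5],
    [0.267, 0.597, 0, 0, 0.5],
  ],
)

```text
clock: 6.2
position: [0.5388, -0.0185, 0.2498]
ee_rot: [-3.141, -0.063, 0.001]
force: [-0.2, 0.5, -0.3]
width: 0.0467
gripper_force: 0.0
```

```bash
python3 - <<'E'
from look import *
ims={"top":eyes.read_camera("top")}
cv2.imwrite("pics/t1.png",cv2.resize(ims["top"][190:260,230:400,::-1],None,fx=4.6,fy=4.6,interpolation=cv2.INTER_CUBIC))
y=TANK[2]-np.pi/2
plan([(.5395,-.0178,.192,y,.5,20,2)])
E
```

```text
at hold [ 0.5386 -0.0173  0.2687] yaw -1.529 w 0.0472 q [ 0.23  0.19 -0.36  1.84  0.07  1.13 -1.68] clk 6.2
[[0.001, 0.001, 0.096, -0.0, 0.5], [0.002, 0.001, 0.192, -0.0, 0.5], [0.003, 0.002, 0.288, -0.0, 0.5], [0.005, 0.002, 0.384, -0.0, 0.5], [0.005, 0.002, 0.384, -0.0, 0.5], [0.005, 0.002, 0.384, -0.0, 0.5]]
```

View pics/t1.png

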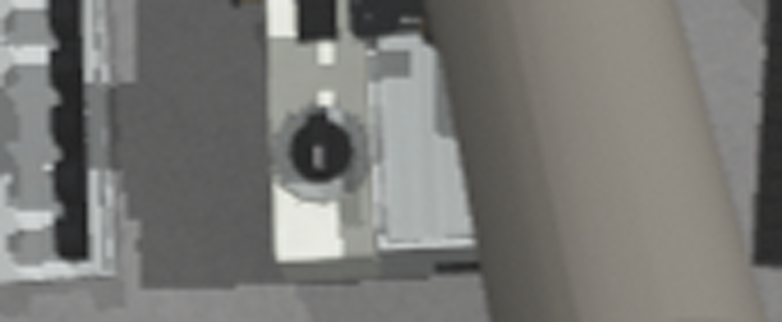

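The knob's mark at crop (318,157) now points straight to -x, so the timer is at zero. Next I grip the handle.

>>> send_rows(
  moves=[
    [0.001, 0.001, 0.096, 0, 0.5],
    [0.002, 0.001, 0.192, 0, 0.5],
    [0.003, 0.002, 0.288, 0, 0.5],
    [0.005, 0.002, 0.384, 0, 0.5],
    [0.005, 0.002, 0.384, 0, 0.5],
  ],
)

```text
clock: 6.75
position: [0.5382, -0.0169, 0.1714]
ee_rot: [-3.14, -0.069, 0.005]
force: [0.2, -0.7, -0.2]
width: 0.0468
gripper_force: 0.0
```

>>> send_rows(
  moves=[
    [0, 0, 0, 0, 0],
    [0, 0, 0, 0, 0],
    [0, 0, 0, 0, 0],
    [0, 0, 0, 0, 0],
    [0, 0, 0, 0, 0],
  ],
  squeeze=45,
)

```text
clock: 7.25
position: [0.54, -0.0182, 0.1738]
ee_rot: [3.141, 0.065, 0.001]
force: [-0.9, -1.1, 4.7]
width: 0.0136
gripper_force: 45.0
```

>>> send_rows(
  moves=[
    [0, 0, -0.05, 0, 0],
    [0, 0, -0.1, 0, 0],
    [0, 0, -0.2, 0, 0],
    [0, 0, -0.3, 0, 0],
    [0, 0, -0.4, 0, 0],
    [0, 0, -0.5, 0, 0],
    [0, 0, -0.55, 0, 0],
  ],
)

```text
clock: 7.95
position: [0.5403, -0.018, 0.2857]
ee_rot: [3.141, 0.066, 0.004]
force: [0.0, 0.5, -4.2]
width: 0.0134
gripper_force: 45.0
```

```bash
python3 - <<'E'
from look import *
y=MAT[2]-np.pi/2
plan([(*MAT[:2],.30,y,0,35,2),(*MAT[:2],.09,y,0,30,1)])
E
```

```text
at hold [ 0.5403 -0.018   0.3045] yaw -1.529 w 0.0134 q [ 0.24  0.16 -0.36  1.79  0.06  1.2  -1.67] clk 8.0
[[-0.01, 0.166, 0.002, 0.005, 0], [-0.019, 0.332, 0.005, 0.01, 0], [-0.029, 0.498, 0.007, 0.015, 0], [-0.038, 0.664, 0.01, 0.02, 0], [-0.048, 0.83, 0.012, 0.025, 0]]
[[0.003, 0.166, 0.002, 0.005, 0], [0.007, 0.332, 0.005, 0.01, 0], [0.01, 0.499, 0.007, 0.015, 0], [0.013, 0.665, 0.01, 0.02, 0], [0.013, 0.665, 0.01, 0.02, 0], [0.013, 0.665, 0.01, 0.02, 0], [0.013, 0.665, 0.141, 0.02, 0], [0.013, 0.665, 0.272, 0.02, 0]]
[[0.0, 0.0, 0.131, -0.0, 0], [0.0, 0.0, 0.263, -0.0, 0], [-0.0, -0.0, 0.394, -0.0, 0], [-0.0, -0.0, 0.525, -0.0, 0], [-0.0, -0.0, 0.656, -0.0, 0], [-0.0, -0.0, 0.788, -0.0, 0], [-0.0, -0.0, 0.788, -0.0, 0]]
```

>>> send_rows(
  moves=[
    [-0.01, 0.166, 0.002, 0.005, 0],
    [-0.019, 0.332, 0.005, 0.01, 0],
    [-0.029, 0.498, 0.007, 0.015, 0],
    [-0.038, 0.664, 0.01, 0.02, 0],
    [-0.048, 0.83, 0.012, 0.025, 0],
  ],
)

```text
clock: 8.45
position: [0.5368, -0.1857, 0.2809]
ee_rot: [-3.141, 0.059, 0.0]
force: [0.4, -0.1, -3.3]
width: 0.0135
gripper_force: 45.0
```

>>> send_rows(
  moves=[
    [0.003, 0.166, 0.002, 0.005, 0],
    [0.007, 0.332, 0.005, 0.01, 0],
    [0.01, 0.499, 0.007, 0.015, 0],
    [0.013, 0.665, 0.01, 0.02, 0],
    [0.013, 0.665, 0.01, 0.02, 0],
    [0.013, 0.665, 0.01, 0.02, 0],
    [0.013, 0.665, 0.141, 0.02, 0],
    [0.013, 0.665, 0.272, 0.02, 0],
  ],
)

```text
clock: 9.25
position: [0.5355, -0.3162, 0.2265]
ee_rot: [3.138, -0.154, 0.002]
force: [0.2, 0.2, -4.3]
width: 0.0135
gripper_force: 45.0
```

>>> send_rows(
  moves=[
    [0, 0, 0.131, 0, 0],
    [0, 0, 0.263, 0, 0],
    [0, 0, 0.394, 0, 0],
    [0, 0, 0.525, 0, 0],
    [0, 0, 0.656, 0, 0],
    [0, 0, 0.788, 0, 0],
    [0, 0, 0.788, 0, 0],
  ],
)

```text
clock: 9.95
position: [0.5333, -0.315, 0.0659]
ee_rot: [-3.135, 0.153, 0.007]
force: [-1.2, 0.7, -3.3]
width: 0.0134
gripper_force: 45.0
```

```bash
python3 - <<'E'
from look import *
plan([(*MAT[:2],.0500,MAT[2]-np.pi/2,0,8,2)])
E
```

```text
at hold [ 0.5333 -0.315   0.0847] yaw -1.669 w 0.0134 q [ 0.54  0.5  -0.15  1.84  0.09  0.82 -1.32] clk 9.9
[[0.002, 0.002, 0.035, 0.0, 0], [0.005, 0.004, 0.069, 0.0, 0], [0.007, 0.006, 0.104, 0.0, 0], [0.01, 0.008, 0.139, 0.0, 0], [0.012, 0.01, 0.173, 0.0, 0], [0.012, 0.01, 0.173, 0.0, 0], [0.012, 0.01, 0.173, 0.0, 0]]
```

>>> send_rows(
  moves=[
    [0, 0, 0.035, 0, 0],
    [0, 0, 0.069, 0, 0],
    [0, 0, 0.104, 0, 0],
    [0, 0, 0.139, 0, 0],
    [0, 0, 0.173, 0, 0],
    [0, 0, 0.18, 0, 0],
    [0, 0, 0.18, 0, 0],
  ],
)

```text
clock: 10.65
position: [0.5347, -0.3173, 0.0326]
ee_rot: [-3.137, 0.156, 0.001]
force: [0.7, -0.1, -2.7]
width: 0.0136
gripper_force: 45.0
```

>>> send_rows(
  moves=[
    [0, 0, 0.006, 0, 0],
    [0, 0, 0.012, 0, 0],
    [0, 0, 0.015, 0, 0],
    [0, 0, 0.015, 0, 0],
  ],
)

```text
clock: 11.05
position: [0.535, -0.3175, 0.0308]
ee_rot: [3.137, -0.157, 0.001]
force: [-3.9, 1.6, 8.9]
width: 0.0137
gripper_force: 45.0
```

>>> send_rows(
  moves=[
    [0, 0, 0, 0, 0.5],
    [0, 0, 0, 0, 0.5],
    [0, 0, 0, 0, 0.5],
    [0, 0, -0.2, 0, 0.5],
    [0, 0, -0.4, 0, 0.5],
    [0, 0, -0.6, 0, 0.5],
    [0, 0, -0.8, 0, 0.5],
    [0, 0, -0.9, 0, 0.5],
  ],
)

```text
clock: 11.85
position: [0.5359, -0.318, 0.2137]
ee_rot: [3.136, -0.157, 0.006]
force: [-0.3, -0.8, -0.8]
width: 0.0468
gripper_force: 0.0
```

```bash
python3 - <<'E'
from look import *
t=eyes.read_camera("top"); s=eyes.read_camera("scene")
cv2.imwrite("pics/top2.png",t[:,:,::-1]);cv2.imwrite("pics/scene2.png",s[:,:,::-1])
for i in range(5):
    for d in models.spot_in("top",f"plate{i}")[:6]: print(i,np.round(d["box"],1),round(d["conf"],2)) if i==0 else 0
a=cv2.resize(t[150:260,200:380,::-1],(800,489),interpolation=cv2.INTER_CUBIC); cv2.imwrite("pics/t2.png",a)
E
```

```text
0 [319.8 216.6 355.  221. ] 0.58
0 [322.7 203.5 358.3 205.8] 0.54
0 [318.5 190.2 351.9 196.6] 0.53
0 [320.3 226.4 355.6 234.4] 0.45
```

View pics/t2.png

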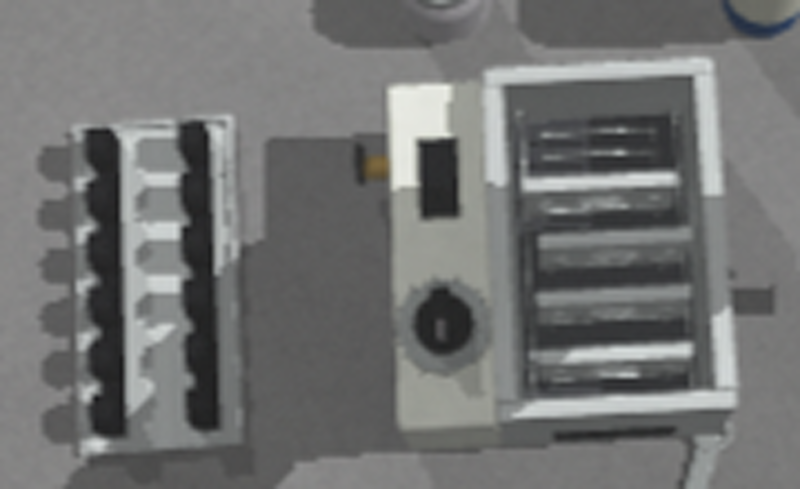

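The tank is open and four plates show at crop rows about 183, 240, 298 and 353. The rack's teeth are clear on the left. I'll fit the plates and check the rack's slot phase.

```bash
python3 - <<'E'
from look import *
ims={"top":cv2.imread("pics/top2.png")[:,:,::-1].copy(),"scene":cv2.imread("pics/scene2.png")[:,:,::-1].copy()}
print("tank outer",fit({**ims},{"top":edges(.258,.168,.155)},TANK,R=3))
print("mouth",fit(ims,{"top":edges(.230,.140,.155,"nw")},TANK,R=3))
for z in (.004,.008,.012): print("rack",z,fit(ims,{"top":edges(.262,.124,z,"n")+edges(.262,.124,0,"s")+edges(.262,.124,z,"w")+edges(.262,.124,0,"e")},RACK,R=3), "n,w only",fit(ims,{"top":edges(.262,.124,z,"nw")},RACK,R=3)[:2])
q=lambda p:(p-[200,150])*800/180
for x in (-.084,-.042,0,.042,.084): print("slot",x,np.round(q(proj("top",w(TANK,[[x,0,.143]])))[0]))
g=cv2.cvtColor(ims["top"],cv2.COLOR_RGB2GRAY).astype(np.float32)
for pos in (RACK,):
  xs=np.linspace(-.1049,.1049,200,endpoint=False)
  for yo in (-.048,-.046,-.044,-.042,-.03,-.027,.024,.027,.03,.042,.044,.046,.048):
    P=proj("top",w(pos,np.c_[xs,np.full(200,yo),np.full(200,.05)])).astype(np.float32)
    v=cv2.remap(g,P[:,0][None],P[:,1][None],cv2.INTER_LINEAR)[0]; c=(v*np.exp(-2j*np.pi*xs/.042)).mean()
    print(yo,"mean",round(v.mean()),"amp",round(abs(c),1),"bright at x(mm)",round(-np.angle(c)/(2*np.pi)*-42,1))
E
```

```text
tank outer (array([ 0.54014028, -0.01741801,  0.03875783]), 0.35, 92)
mouth (array([ 0.54061111, -0.0199582 ,  0.05811779]), 0.22, 48)
rack 0.004 (array([0.53826601, 0.3304611 , 0.05272676]), 0.44, 96) n,w only (array([0.53626364, 0.32280132, 0.06729531]), 0.59)
rack 0.008 (array([0.53765859, 0.33018581, 0.05361173]), 0.61, 96) n,w only (array([0.53513652, 0.32175448, 0.06060555]), 0.62)
rack 0.012 (array([0.53730797, 0.33024809, 0.05527494]), 0.66, 96) n,w only (array([0.53424308, 0.32076585, 0.06589983]), 0.6)
slot -0.084 [612. 352.]
slot -0.042 [608. 293.]
slot 0 [605. 236.]
slot 0.042 [602. 179.]
slot 0.084 [598. 123.]
-0.048 mean 60 amp 1.2 bright at x(mm) -4.3
-0.046 mean 41 amp 0.0 bright at x(mm) -5.8
-0.044 mean 39 amp 0.2 bright at x(mm) 19.2
-0.042 mean 39 amp 0.8 bright at x(mm) 19.9
-0.03 mean 58 amp 13.2 bright at x(mm) 2.8
-0.027 mean 82 amp 17.7 bright at x(mm) 1.9
0.024 mean 43 amp 0.3 bright at x(mm) 9.6
0.027 mean 40 amp 0.4 bright at x(mm) 12.2
0.03 mean 40 amp 0.9 bright at x(mm) 16.7
0.042 mean 66 amp 19.3 bright at x(mm) 2.7
0.044 mean 80 amp 23.7 bright at x(mm) 2.5
0.046 mean 97 amp 23.9 bright at x(mm) 3.2
0.048 mean 114 amp 20.8 bright at x(mm) 4.8
```

Plates stand in the basket slots at x = +42, 0, -42 and -84 mm; the +84 slot is empty. I start with +42.

```bash
cat >> look.py <<'E'
TANK=np.array([.5402,-.0178,.0415]); RACK=np.array([.5375,.3298,.062])
def tk(x): return w(TANK,[[x,0,0]])[0][:2]
def rk(x): return w(RACK,[[x,0,0]])[0][:2]
E
python3 - <<'E'
from look import *
a=tk(.042); y=TANK[2]
plan([(.5359,-.20,.26,y,.26,45,0),(*a,.26,y,.26,45,1)],near=False)
E
```

```text
at hold [ 0.5343 -0.3171  0.2273] yaw -1.67 w 0.0469 q [ 0.55  0.34 -0.16  1.72  0.06  1.09 -1.29] clk 12.2
[[-0.004, -0.045, -0.013, -0.042, 0.26], [-0.008, -0.09, -0.025, -0.084, 0.26], [-0.012, -0.135, -0.038, -0.126, 0.26], [-0.015, -0.18, -0.05, -0.168, 0.26], [-0.019, -0.224, -0.063, -0.21, 0.26], [-0.023, -0.269, -0.075, -0.251, 0.26], [-0.027, -0.314, -0.088, -0.293, 0.26], [-0.031, -0.359, -0.1, -0.335, 0.26]]
[[0.037, -0.026, -0.013, -0.042, 0.26], [0.074, -0.051, -0.025, -0.084, 0.26], [0.111, -0.077, -0.038, -0.126, 0.26], [0.148, -0.102, -0.05, -0.168, 0.26], [0.186, -0.128, -0.063, -0.21, 0.26], [0.362, -0.196, -0.063, -0.21, 0.26], [0.539, -0.265, -0.063, -0.21, 0.26], [0.716, -0.334, -0.063, -0.21, 0.26]]
[[0.182, 0.054, 0.0, 0.0, 0.26], [0.364, 0.108, 0.0, 0.0, 0.26], [0.364, 0.108, 0.0, 0.0, 0.26]]
```

>>> send_rows(
  moves=[
    [-0.004, -0.045, -0.013, -0.042, 0.26],
    [-0.008, -0.09, -0.025, -0.084, 0.26],
    [-0.012, -0.135, -0.038, -0.126, 0.26],
    [-0.015, -0.18, -0.05, -0.168, 0.26],
    [-0.019, -0.224, -0.063, -0.21, 0.26],
    [-0.023, -0.269, -0.075, -0.251, 0.26],
    [-0.027, -0.314, -0.088, -0.293, 0.26],
    [-0.031, -0.359, -0.1, -0.335, 0.26],
  ],
)

```text
clock: 13.0
position: [0.5354, -0.2448, 0.2289]
ee_rot: [-2.787, -1.448, 0.001]
force: [0.4, -0.2, -0.5]
width: 0.0244
gripper_force: 0.0
```

>>> send_rows(
  moves=[
    [0.037, -0.026, -0.013, -0.042, 0.26],
    [0.074, -0.051, -0.025, -0.084, 0.26],
    [0.111, -0.077, -0.038, -0.126, 0.26],
    [0.148, -0.102, -0.05, -0.168, 0.26],
    [0.186, -0.128, -0.063, -0.21, 0.26],
    [0.362, -0.196, -0.063, -0.21, 0.26],
    [0.539, -0.265, -0.063, -0.21, 0.26],
    [0.716, -0.334, -0.063, -0.21, 0.26],
  ],
)

```text
clock: 13.8
position: [0.5641, -0.0887, 0.2416]
ee_rot: [-2.175, -2.266, 0.001]
force: [-0.0, 0.3, 0.6]
width: 0.0243
gripper_force: 0.0
```

>>> send_rows(
  moves=[
    [0.182, 0.054, 0, 0, 0.26],
    [0.364, 0.108, 0, 0, 0.26],
    [0.364, 0.108, 0, 0, 0.26],
    [0.364, 0.108, 0, 0, 0.26],
  ],
)

```text
clock: 14.2
position: [0.5826, -0.0156, 0.2415]
ee_rot: [-2.172, -2.268, 0.001]
force: [-0.3, -0.4, -0.2]
width: 0.0244
gripper_force: 0.0
```

```bash
python3 - <<'E'
from look import *
a=tk(.042); y=TANK[2]
plan([(*a,.18,y,.26,45,2),(*a,.130,y,.26,15,1)])
E
```

```text
at hold [ 0.5826 -0.0156  0.2603] yaw 0.044 w 0.0244 q [ 0.39  0.3  -0.58  1.75  0.18  1.15 -0.2 ] clk 14.2
[[-0.001, -0.001, 0.201, 0.0, 0.26], [-0.002, -0.002, 0.402, 0.001, 0.26], [-0.002, -0.002, 0.402, 0.001, 0.26], [-0.002, -0.002, 0.402, 0.001, 0.26], [-0.002, -0.002, 0.464, 0.001, 0.26], [-0.002, -0.002, 0.527, 0.001, 0.26], [-0.002, -0.002, 0.589, 0.001, 0.26], [-0.002, -0.002, 0.652, 0.001, 0.26]]
[[0.0, 0.0, 0.0, -0.0, 0.26]]
```

>>> send_rows(
  moves=[
    [-0.001, -0.001, 0.201, 0, 0.26],
    [-0.002, -0.002, 0.402, 0, 0.26],
    [-0.002, -0.002, 0.402, 0, 0.26],
    [-0.002, -0.002, 0.402, 0, 0.26],
    [-0.002, -0.002, 0.464, 0, 0.26],
    [-0.002, -0.002, 0.527, 0, 0.26],
    [-0.002, -0.002, 0.589, 0, 0.26],
    [-0.002, -0.002, 0.652, 0, 0.26],
  ],
)

```text
clock: 15.0
position: [0.5825, -0.0167, 0.1113]
ee_rot: [2.174, 2.267, 0.0]
force: [-0.2, -0.3, 0.1]
width: 0.0246
gripper_force: 0.0
```

>>> send_rows(
  moves=[
    [0, 0, 0, 0, 0],
    [0, 0, 0, 0, 0],
    [0, 0, 0, 0, 0],
    [0, 0, 0, 0, 0],
  ],
  squeeze=30,
)

```text
clock: 15.4
position: [0.5827, -0.0167, 0.1125]
ee_rot: [2.174, 2.267, 0.0]
force: [-0.6, -0.1, -1.1]
width: 0.0099
gripper_force: 30.0
```

```bash
python3 - <<'E'
from look import *
a=tk(.042); y=TANK[2]; r=rk(.042)
plan([(*a,.26,y,0,20,0),(*r,.26,RACK[2],0,40,2),(*r,.15,RACK[2],0,25,2)])
E
```

```text
at hold [ 0.5827 -0.0167  0.1313] yaw 0.042 w 0.0099 q [ 0.35  0.43 -0.55  1.88  0.28  0.91 -0.28] clk 15.4
[[0.0, -0.0, -0.092, 0.0, 0], [0.001, -0.001, -0.184, 0.0, 0], [0.001, -0.001, -0.276, 0.0, 0], [0.002, -0.001, -0.368, 0.0, 0], [0.002, -0.002, -0.46, 0.0, 0], [0.003, -0.002, -0.552, 0.0, 0], [0.003, -0.002, -0.644, 0.0, 0], [0.197, 0.004, -0.644, -0.001, 0]]
[[0.193, 0.007, 0.0, -0.001, 0], [0.387, 0.014, 0.0, -0.001, 0], [0.58, 0.021, 0.0, -0.002, 0], [0.774, 0.028, 0.0, -0.003, 0], [0.967, 0.035, 0.0, -0.004, 0]]
[[0.193, 0.009, 0.0, -0.001, 0], [0.387, 0.018, 0.0, -0.001, 0], [0.58, 0.027, 0.0, -0.002, 0], [0.58, 0.027, 0.0, -0.002, 0], [0.58, 0.027, 0.0, -0.002, 0], [0.58, 0.027, 0.11, -0.002, 0], [0.58, 0.027, 0.22, -0.002, 0], [0.58, 0.027, 0.33, -0.002, 0]]
[[0.0, 0.0, 0.11, -0.0, 0], [0.0, 0.0, 0.22, -0.0, 0], [0.0, 0.0, 0.22, -0.0, 0], [0.0, 0.0, 0.22, -0.0, 0]]
```

>>> send_rows(
  moves=[
    [0, 0, -0.092, 0, 0],
    [0.001, -0.001, -0.184, 0, 0],
    [0.001, -0.001, -0.276, 0, 0],
    [0.002, -0.001, -0.368, 0, 0],
    [0.002, -0.002, -0.46, 0, 0],
    [0.003, -0.002, -0.552, 0, 0],
    [0.003, -0.002, -0.644, 0, 0],
    [0.197, 0.004, -0.644, -0.001, 0],
  ],
)

```text
clock: 16.2
position: [0.5831, 0.0182, 0.2434]
ee_rot: [2.176, 2.26, 0.001]
force: [1.6, 0.2, -3.0]
width: 0.0099
gripper_force: 30.0
```

>>> send_rows(
  moves=[
    [0.193, 0.007, 0, -0.001, 0],
    [0.387, 0.014, 0, -0.001, 0],
    [0.58, 0.021, 0, -0.002, 0],
    [0.774, 0.028, 0, -0.003, 0],
    [0.967, 0.035, 0, -0.004, 0],
  ],
)

```text
clock: 16.7
position: [0.5798, 0.2177, 0.2413]
ee_rot: [2.157, 2.284, 0.001]
force: [1.2, 0.3, -2.1]
width: 0.0097
gripper_force: 30.0
```

>>> send_rows(
  moves=[
    [0.193, 0.009, 0, -0.001, 0],
    [0.387, 0.018, 0, -0.001, 0],
    [0.58, 0.027, 0, -0.002, 0],
    [0.58, 0.027, 0, -0.002, 0],
    [0.58, 0.027, 0, -0.002, 0],
    [0.58, 0.027, 0.11, -0.002, 0],
    [0.58, 0.027, 0.22, -0.002, 0],
    [0.58, 0.027, 0.33, -0.002, 0],
  ],
)

```text
clock: 17.5
position: [0.5794, 0.3306, 0.1745]
ee_rot: [2.151, 2.288, 0.0]
force: [0.0, -0.1, -3.2]
width: 0.0097
gripper_force: 30.0
```

>>> send_rows(
  moves=[
    [0, 0, 0.11, 0, 0],
    [0, 0, 0.22, 0, 0],
    [0, 0, 0.22, 0, 0],
    [0, 0, 0.22, 0, 0],
  ],
)

```text
clock: 17.9
position: [0.5792, 0.3315, 0.1315]
ee_rot: [2.151, 2.29, -0.0]
force: [1.6, 0.6, -1.4]
width: 0.0098
gripper_force: 30.0
```

```bash
python3 - <<'E'
from look import *
t=eyes.read_camera("top"); s=eyes.read_camera("scene")
cv2.imwrite("pics/top3.png",t[:,:,::-1]);cv2.imwrite("pics/scene3.png",s[:,:,::-1])
a=cv2.resize(t[160:260,200:275,::-1],(400,533),interpolation=cv2.INTER_CUBIC);b=cv2.resize(s[150:250,350:425,::-1],(400,533),interpolation=cv2.INTER_CUBIC)
cv2.imwrite("pics/t3.png",np.hstack([a,b]))
r=rk(.042); plan([(*r,.110,RACK[2],0,10,0),(*r,.081,RACK[2],0,6,2)])
E
```

```text
at hold [0.5795 0.3323 0.1513] yaw 0.063 w 0.0097 q [-0.16  0.56 -0.64  1.66  0.37  1.05 -0.85] clk 18.0
[[0.0, -0.0, 0.041, 0.0, 0], [0.0, -0.0, 0.083, 0.0, 0], [0.0, -0.0, 0.124, 0.0, 0], [0.0, -0.0, 0.165, 0.0, 0], [0.001, -0.0, 0.206, 0.0, 0], [0.001, -0.0, 0.235, 0.0, 0], [0.001, -0.0, 0.264, 0.0, 0], [0.001, -0.0, 0.293, 0.0, 0]]
[[0.0, 0.0, 0.029, -0.0, 0], [0.0, 0.0, 0.058, -0.0, 0], [0.0, 0.0, 0.058, -0.0, 0], [0.0, 0.0, 0.058, -0.0, 0]]
```

View pics/t3.png

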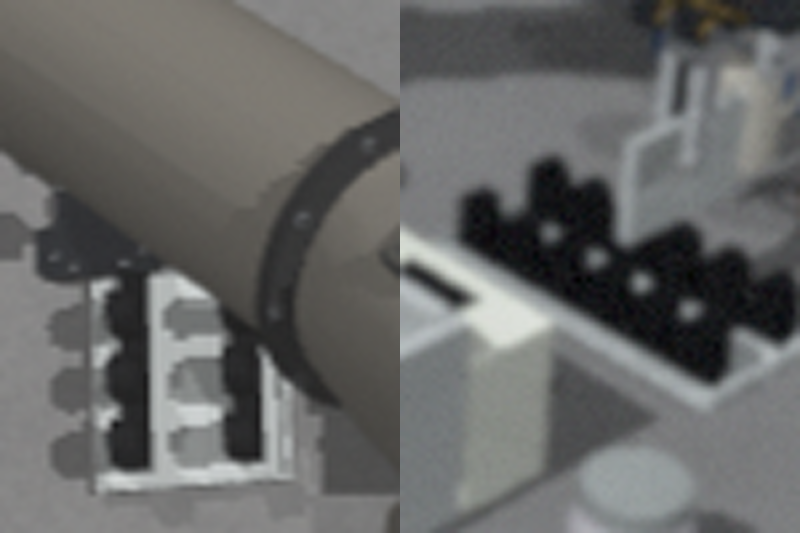

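The scene view shows the plate's lower corner at about (620,235), just above the teeth and over a slot. I'll lower it slowly and watch the force.

>>> send_rows(
  moves=[
    [0, 0, 0.041, 0, 0],
    [0, 0, 0.083, 0, 0],
    [0, 0, 0.124, 0, 0],
    [0, 0, 0.15, 0, 0],
    [0, 0, 0.175, 0, 0],
    [0, 0, 0.2, 0, 0],
    [0, 0, 0.2, 0, 0],
  ],
)

```text
clock: 18.7
position: [0.5784, 0.3322, 0.0901]
ee_rot: [-2.149, -2.291, 0.001]
force: [-0.1, -0.5, -1.7]
width: 0.0098
gripper_force: 30.0
```

>>> send_rows(
  moves=[
    [0, 0, 0.03, 0, 0],
    [0, 0, 0.06, 0, 0],
    [0, 0, 0.09, 0, 0],
    [0, 0, 0.12, 0, 0],
    [0, 0, 0.14, 0, 0],
    [0, 0, 0.14, 0, 0],
  ],
)

```text
clock: 19.3
position: [0.5789, 0.3322, 0.0623]
ee_rot: [-2.15, -2.291, 0.0]
force: [3.0, 0.4, -4.5]
width: 0.0097
gripper_force: 30.0
```

>>> send_rows(
  moves=[
    [0, 0.002, 0.006, 0, 0],
    [0, 0.002, 0.012, 0, 0],
    [0, 0.002, 0.012, 0, 0],
  ],
)

```text
clock: 19.6
position: [0.5789, 0.3324, 0.0605]
ee_rot: [-2.149, -2.291, 0.0]
force: [0.6, -0.2, -3.0]
width: 0.0097
gripper_force: 30.0
```

>>> send_rows(
  moves=[
    [0, 0, 0.005, 0, 0],
    [0, 0, 0.005, 0, 0],
    [0, 0, 0.005, 0, 0.26],
    [0, 0, 0.005, 0, 0.26],
    [0, 0, 0.005, 0, 0.26],
    [0, 0, -0.1, 0, 0.26],
    [0, 0, -0.2, 0, 0.26],
    [0, 0, -0.2, 0, 0.26],
  ],
)

```text
clock: 20.4
position: [0.5802, 0.3334, 0.1031]
ee_rot: [2.149, 2.29, 0.005]
force: [1.2, -0.2, 0.1]
width: 0.0246
gripper_force: 0.0
```

```bash
python3 - <<'E'
from look import *
s=ctrl.get_state();p=s["position"]; a=tk(0)
plan([(*p[:2],.24,RACK[2],.26,45,0),(*a,.24,TANK[2],.26,45,2),(*a,.165,TANK[2],.26,40,1),(*a,.130,TANK[2],.26,18,2)])
E
```

```text
at hold [0.5802 0.3334 0.1219] yaw 0.064 w 0.0246 q [-0.17  0.59 -0.63  1.68  0.4   1.   -0.87] clk 20.4
[[0.0, 0.0, -0.197, 0.0, 0.26], [0.0, 0.0, -0.394, 0.0, 0.26], [0.0, 0.0, -0.59, 0.001, 0.26], [-0.217, -0.039, -0.59, 0.001, 0.26], [-0.435, -0.078, -0.59, 0.002, 0.26], [-0.652, -0.117, -0.59, 0.003, 0.26], [-0.87, -0.156, -0.59, 0.004, 0.26]]
[[-0.218, -0.036, 0.0, 0.001, 0.26], [-0.436, -0.073, 0.0, 0.002, 0.26], [-0.654, -0.109, 0.0, 0.002, 0.26], [-0.872, -0.145, 0.0, 0.003, 0.26], [-0.872, -0.145, 0.0, 0.003, 0.26], [-0.872, -0.145, 0.0, 0.003, 0.26], [-0.872, -0.145, 0.188, 0.003, 0.26], [-0.872, -0.145, 0.375, 0.003, 0.26]]
[[0.0, 0.0, 0.0, -0.0, 0.26], [0.0, 0.0, 0.087, -0.0, 0.26], [0.0, 0.0, 0.175, -0.0, 0.26], [0.0, 0.0, 0.175, -0.0, 0.26], [0.0, 0.0, 0.175, -0.0, 0.26]]
```

>>> send_rows(
  moves=[
    [0, 0, -0.197, 0, 0.26],
    [0, 0, -0.394, 0, 0.26],
    [0, 0, -0.59, 0.001, 0.26],
    [-0.217, -0.039, -0.59, 0.001, 0.26],
    [-0.435, -0.078, -0.59, 0.002, 0.26],
    [-0.652, -0.117, -0.59, 0.003, 0.26],
    [-0.87, -0.156, -0.59, 0.004, 0.26],
  ],
)

```text
clock: 21.1
position: [0.5585, 0.1549, 0.218]
ee_rot: [-2.164, -2.277, 0.0]
force: [0.9, -0.5, -0.3]
width: 0.0244
gripper_force: 0.0
```

>>> send_rows(
  moves=[
    [-0.218, -0.036, 0, 0.001, 0.26],
    [-0.436, -0.073, 0, 0.002, 0.26],
    [-0.654, -0.109, 0, 0.002, 0.26],
    [-0.872, -0.145, 0, 0.003, 0.26],
    [-0.872, -0.145, 0, 0.003, 0.26],
    [-0.872, -0.145, 0, 0.003, 0.26],
    [-0.872, -0.145, 0.188, 0.003, 0.26],
    [-0.872, -0.145, 0.375, 0.003, 0.26],
  ],
)

```text
clock: 21.9
position: [0.5398, -0.0174, 0.1432]
ee_rot: [2.172, 2.268, 0.003]
force: [1.1, -0.1, -0.5]
width: 0.0248
gripper_force: 0.0
```

>>> send_rows(
  moves=[
    [0, 0, 0, 0, 0.26],
    [0, 0, 0.087, 0, 0.26],
    [0, 0, 0.175, 0, 0.26],
    [0, 0, 0.175, 0, 0.26],
    [0, 0, 0.175, 0, 0.26],
  ],
)

```text
clock: 22.4
position: [0.5396, -0.018, 0.1098]
ee_rot: [2.173, 2.268, 0.001]
force: [0.2, 0.1, 0.2]
width: 0.0247
gripper_force: 0.0
```

>>> send_rows(
  moves=[
    [0, 0, 0, 0, 0],
    [0, 0, 0, 0, 0],
    [0, 0, 0, 0, 0],
    [0, 0, 0, 0, 0],
  ],
)

```text
clock: 22.8
position: [0.5396, -0.0188, 0.1095]
ee_rot: [2.174, 2.266, 0.001]
force: [-1.8, 0.8, 7.7]
width: 0.0098
gripper_force: 30.0
```

```bash
python3 - <<'E'
from look import *
s=ctrl.get_state();p=s["position"]; r=rk(0)
plan([(*p[:2],.26,TANK[2],0,20,0),(*r,.26,RACK[2],0,45,2),(*r,.15,RACK[2],0,30,2)])
E
```

```text
at hold [ 0.5396 -0.0188  0.1283] yaw 0.042 w 0.0098 q [ 0.39  0.37 -0.57  1.97  0.26  0.87 -0.28] clk 22.8
[[0.0, 0.0, -0.094, 0.0, 0], [0.0, 0.0, -0.188, 0.0, 0], [0.0, 0.0, -0.282, 0.0, 0], [0.0, 0.0, -0.376, 0.0, 0], [0.0, 0.0, -0.47, 0.0, 0], [0.0, 0.0, -0.564, 0.0, 0], [0.0, 0.0, -0.658, 0.0, 0], [0.218, 0.008, -0.658, -0.001, 0]]
[[0.218, 0.008, 0.0, -0.001, 0], [0.435, 0.017, 0.0, -0.002, 0], [0.653, 0.025, 0.0, -0.002, 0], [0.871, 0.033, 0.0, -0.003, 0]]
[[0.218, 0.011, 0.0, -0.001, 0], [0.435, 0.021, 0.0, -0.002, 0], [0.653, 0.032, 0.0, -0.002, 0], [0.653, 0.032, 0.0, -0.002, 0], [0.653, 0.032, 0.0, -0.002, 0], [0.653, 0.032, 0.137, -0.002, 0], [0.653, 0.032, 0.275, -0.002, 0], [0.653, 0.032, 0.413, -0.002, 0]]
[[0.0, 0.0, 0.137, -0.0, 0], [0.0, 0.0, 0.137, -0.0, 0], [0.0, 0.0, 0.137, -0.0, 0]]
```

>>> send_rows(
  moves=[
    [0, 0, -0.094, 0, 0],
    [0, 0, -0.188, 0, 0],
    [0, 0, -0.282, 0, 0],
    [0, 0, -0.376, 0, 0],
    [0, 0, -0.47, 0, 0],
    [0, 0, -0.564, 0, 0],
    [0, 0, -0.658, 0, 0],
    [0.218, 0.008, -0.658, -0.001, 0],
  ],
)

```text
clock: 23.6
position: [0.5401, 0.0201, 0.2424]
ee_rot: [2.177, 2.26, 0.001]
force: [0.4, 0.7, -2.2]
width: 0.0097
gripper_force: 30.0
```

>>> send_rows(
  moves=[
    [0.218, 0.008, 0, -0.001, 0],
    [0.435, 0.017, 0, -0.002, 0],
    [0.653, 0.025, 0, -0.002, 0],
    [0.871, 0.033, 0, -0.003, 0],
  ],
)

```text
clock: 24.0
position: [0.5372, 0.2005, 0.2405]
ee_rot: [2.161, 2.28, 0.0]
force: [1.1, -0.9, -2.0]
width: 0.0093
gripper_force: 30.0
```

>>> send_rows(
  moves=[
    [0.218, 0.011, 0, -0.001, 0],
    [0.435, 0.021, 0, -0.002, 0],
    [0.653, 0.032, 0, -0.002, 0],
    [0.653, 0.032, 0, -0.002, 0],
    [0.653, 0.032, 0, -0.002, 0],
    [0.653, 0.032, 0.137, -0.002, 0],
    [0.653, 0.032, 0.275, -0.002, 0],
    [0.653, 0.032, 0.413, -0.002, 0],
  ],
)

```text
clock: 24.8
position: [0.5376, 0.3278, 0.1569]
ee_rot: [2.155, 2.284, 0.0]
force: [-0.2, -0.8, -2.3]
width: 0.0099
gripper_force: 30.0
```

>>> send_rows(
  moves=[
    [0, 0, 0.137, 0, 0],
    [0, 0, 0.137, 0, 0],
    [0, 0, 0.137, 0, 0],
  ],
)

```text
clock: 25.1
position: [0.5373, 0.3288, 0.1308]
ee_rot: [2.155, 2.286, -0.001]
force: [0.3, -0.1, -2.5]
width: 0.0097
gripper_force: 30.0
```

```bash
python3 - <<'E'
from look import *
r=rk(0); print(r)
plan([(*r,.105,RACK[2],0,10,1),(*r,.077,RACK[2],0,7,2)])
E
```

```text
[0.5375 0.3298]
at hold [0.5373 0.3288 0.1496] yaw 0.059 w 0.0097 q [-0.14  0.51 -0.69  1.75  0.38  1.02 -0.9 ] clk 25.1
[[0.001, 0.0, 0.045, -0.0, 0], [0.002, 0.001, 0.089, -0.0, 0], [0.003, 0.001, 0.134, -0.001, 0], [0.004, 0.001, 0.179, -0.001, 0], [0.005, 0.001, 0.223, -0.001, 0], [0.005, 0.001, 0.223, -0.001, 0], [0.005, 0.001, 0.258, -0.001, 0], [0.005, 0.001, 0.293, -0.001, 0]]
[[0.0, 0.0, 0.035, -0.0, 0], [0.0, 0.0, 0.07, -0.0, 0], [0.0, 0.0, 0.07, -0.0, 0], [0.0, 0.0, 0.07, -0.0, 0]]
```

>>> send_rows(
  moves=[
    [0.001, 0, 0.045, 0, 0],
    [0.002, 0.001, 0.089, 0, 0],
    [0.003, 0.001, 0.134, 0, 0],
    [0.004, 0.001, 0.179, 0, 0],
    [0.005, 0.001, 0.21, 0, 0],
    [0.005, 0.001, 0.22, 0, 0],
    [0.005, 0.001, 0.22, 0, 0],
  ],
)

```text
clock: 25.8
position: [0.5369, 0.3308, 0.0858]
ee_rot: [-2.153, -2.288, 0.001]
force: [0.4, -0.0, -2.3]
width: 0.0103
gripper_force: 30.0
```

>>> send_rows(
  moves=[
    [0, 0, 0.035, 0, 0],
    [0, 0, 0.07, 0, 0],
    [0, 0, 0.105, 0, 0],
    [0, 0, 0.13, 0, 0],
    [0, 0, 0.14, 0, 0],
    [0, 0, 0.14, 0, 0],
  ],
)

```text
clock: 26.4
position: [0.537, 0.3308, 0.0579]
ee_rot: [-2.153, -2.288, 0.0]
force: [1.9, 0.4, -3.2]
width: 0.0104
gripper_force: 30.0
```

>>> send_rows(
  moves=[
    [0, 0.002, 0.005, 0, 0],
    [0, 0.002, 0.007, 0, 0],
    [0, 0.002, 0.007, 0, 0.26],
    [0, 0.002, 0.007, 0, 0.26],
    [0, 0.002, 0.007, 0, 0.26],
    [0, 0.002, -0.1, 0, 0.26],
    [0, 0.002, -0.2, 0, 0.26],
    [0, 0.002, -0.2, 0, 0.26],
  ],
)

```text
clock: 27.2
position: [0.5384, 0.3319, 0.1006]
ee_rot: [2.153, 2.287, 0.005]
force: [0.6, 0.9, 0.3]
width: 0.0243
gripper_force: 0.0
```

```bash
python3 - <<'E'
from look import *
s=ctrl.get_state();p=s["position"]; a=tk(-.042)
plan([(*p[:2],.24,RACK[2],.26,45,0),(*a,.24,TANK[2],.26,45,2),(*a,.165,TANK[2],.26,40,1),(*a,.130,TANK[2],.26,18,2)])
E
```

```text
at hold [0.5384 0.3319 0.1194] yaw 0.061 w 0.0243 q [-0.15  0.55 -0.67  1.77  0.41  0.97 -0.93] clk 27.2
[[0.0, 0.0, -0.201, -0.0, 0.26], [0.0, 0.0, -0.402, -0.0, 0.26], [0.0, 0.0, -0.603, -0.0, 0.26], [-0.218, -0.038, -0.603, 0.0, 0.26], [-0.435, -0.077, -0.603, 0.001, 0.26], [-0.653, -0.115, -0.603, 0.002, 0.26], [-0.871, -0.153, -0.603, 0.003, 0.26]]
[[-0.218, -0.036, -0.0, 0.001, 0.26], [-0.436, -0.073, -0.0, 0.002, 0.26], [-0.654, -0.109, -0.0, 0.002, 0.26], [-0.872, -0.146, -0.0, 0.003, 0.26], [-0.872, -0.146, -0.0, 0.003, 0.26], [-0.872, -0.146, -0.0, 0.003, 0.26], [-0.872, -0.146, 0.187, 0.003, 0.26], [-0.872, -0.146, 0.375, 0.003, 0.26]]
[[0.0, 0.0, 0.0, -0.0, 0.26], [0.0, 0.0, 0.087, -0.0, 0.26], [0.0, 0.0, 0.175, -0.0, 0.26], [0.0, 0.0, 0.175, -0.0, 0.26], [0.0, 0.0, 0.175, -0.0, 0.26]]
```

>>> send_rows(
  moves=[
    [0, 0, -0.201, 0, 0.26],
    [0, 0, -0.402, 0, 0.26],
    [0, 0, -0.603, 0, 0.26],
    [-0.218, -0.038, -0.603, 0, 0.26],
    [-0.435, -0.077, -0.603, 0.001, 0.26],
    [-0.653, -0.115, -0.603, 0.002, 0.26],
    [-0.871, -0.153, -0.603, 0.003, 0.26],
  ],
)

```text
clock: 27.9
position: [0.5168, 0.1532, 0.2182]
ee_rot: [-2.164, -2.277, 0.0]
force: [1.1, -0.2, 0.3]
width: 0.0247
gripper_force: 0.0
```

>>> send_rows(
  moves=[
    [-0.218, -0.036, 0, 0.001, 0.26],
    [-0.436, -0.073, 0, 0.002, 0.26],
    [-0.654, -0.109, 0, 0.002, 0.26],
    [-0.872, -0.146, 0, 0.003, 0.26],
    [-0.872, -0.146, 0, 0.003, 0.26],
    [-0.872, -0.146, 0, 0.003, 0.26],
    [-0.872, -0.146, 0.187, 0.003, 0.26],
    [-0.872, -0.146, 0.375, 0.003, 0.26],
  ],
)

```text
clock: 28.7
position: [0.498, -0.0193, 0.1434]
ee_rot: [2.172, 2.268, 0.003]
force: [0.5, -0.7, -0.7]
width: 0.0243
gripper_force: 0.0
```

>>> send_rows(
  moves=[
    [0, 0, 0, 0, 0.26],
    [0, 0, 0.087, 0, 0.26],
    [0, 0, 0.175, 0, 0.26],
    [0, 0, 0.175, 0, 0.26],
    [0, 0, 0.175, 0, 0.26],
  ],
)

```text
clock: 29.2
position: [0.4978, -0.0198, 0.11]
ee_rot: [2.173, 2.268, 0.001]
force: [-0.7, -0.6, 0.2]
width: 0.0246
gripper_force: 0.0
```

>>> send_rows(
  moves=[
    [0, 0, 0, 0, 0],
    [0, 0, 0, 0, 0],
    [0, 0, 0, 0, 0],
    [0, 0, 0, 0, 0],
  ],
)

```text
clock: 29.6
position: [0.4977, -0.0205, 0.1097]
ee_rot: [2.174, 2.266, 0.001]
force: [-1.7, -0.5, 9.3]
width: 0.0098
gripper_force: 30.0
```

```bash
python3 - <<'E'
from look import *
s=ctrl.get_state();p=s["position"]; r=rk(-.042); print(r)
plan([(*p[:2],.26,TANK[2],0,20,0),(*r,.26,RACK[2],0,45,2),(*r,.15,RACK[2],0,30,2)])
E
```

```text
[0.4955807  0.32719767]
at hold [ 0.4977 -0.0205  0.1285] yaw 0.042 w 0.0098 q [ 0.43  0.31 -0.6   2.06  0.24  0.84 -0.27] clk 29.6
[[0.0, 0.0, -0.094, 0.0, 0], [0.0, 0.0, -0.188, 0.0, 0], [0.0, 0.0, -0.282, 0.0, 0], [0.0, 0.0, -0.376, 0.0, 0], [0.0, 0.0, -0.47, 0.0, 0], [0.0, 0.0, -0.564, 0.0, 0], [0.0, 0.0, -0.658, 0.0, 0], [0.217, 0.008, -0.658, -0.001, 0]]
[[0.217, 0.008, 0.0, -0.001, 0], [0.434, 0.016, 0.0, -0.002, 0], [0.652, 0.025, 0.0, -0.002, 0], [0.869, 0.033, 0.0, -0.003, 0]]
[[0.217, 0.01, 0.0, -0.001, 0], [0.434, 0.021, 0.0, -0.002, 0], [0.651, 0.031, 0.0, -0.002, 0], [0.651, 0.031, 0.0, -0.002, 0], [0.651, 0.031, 0.0, -0.002, 0], [0.651, 0.031, 0.137, -0.002, 0], [0.651, 0.031, 0.275, -0.002, 0], [0.651, 0.031, 0.413, -0.002, 0]]
[[0.0, 0.0, 0.137, -0.0, 0], [0.0, 0.0, 0.137, -0.0, 0], [0.0, 0.0, 0.137, -0.0, 0]]
```

>>> send_rows(
  moves=[
    [0, 0, -0.094, 0, 0],
    [0, 0, -0.188, 0, 0],
    [0, 0, -0.282, 0, 0],
    [0, 0, -0.376, 0, 0],
    [0, 0, -0.47, 0, 0],
    [0, 0, -0.564, 0, 0],
    [0, 0, -0.658, 0, 0],
    [0.217, 0.008, -0.658, -0.001, 0],
  ],
)

```text
clock: 30.4
position: [0.4983, 0.0188, 0.2426]
ee_rot: [2.177, 2.26, 0.001]
force: [0.9, 1.3, -2.4]
width: 0.01
gripper_force: 30.0
```

>>> send_rows(
  moves=[
    [0.217, 0.008, 0, -0.001, 0],
    [0.434, 0.016, 0, -0.002, 0],
    [0.652, 0.025, 0, -0.002, 0],
    [0.869, 0.033, 0, -0.003, 0],
  ],
)

```text
clock: 30.8
position: [0.4954, 0.1983, 0.2408]
ee_rot: [2.16, 2.28, 0.001]
force: [0.6, 0.1, -2.0]
width: 0.0097
gripper_force: 30.0
```

>>> send_rows(
  moves=[
    [0.217, 0.01, 0, -0.001, 0],
    [0.434, 0.021, 0, -0.002, 0],
    [0.651, 0.033, 0, -0.002, 0],
    [0.651, 0.033, 0, -0.002, 0],
    [0.651, 0.033, 0, -0.002, 0],
    [0.651, 0.033, 0.137, -0.002, 0],
    [0.651, 0.033, 0.275, -0.002, 0],
    [0.651, 0.033, 0.413, -0.002, 0],
  ],
)

```text
clock: 31.6
position: [0.4959, 0.3253, 0.1571]
ee_rot: [2.155, 2.285, 0.0]
force: [0.9, -0.0, -1.6]
width: 0.0097
gripper_force: 30.0
```

>>> send_rows(
  moves=[
    [0, 0, 0.137, 0, 0],
    [0, 0, 0.137, 0, 0],
    [0, 0, 0.137, 0, 0],
  ],
)

```text
clock: 31.9
position: [0.4957, 0.3263, 0.131]
ee_rot: [2.154, 2.286, -0.0]
force: [0.3, 0.9, -1.3]
width: 0.0096
gripper_force: 30.0
```

```bash
python3 - <<'E'
from look import *
r=rk(-.042)
plan([(*r,.105,RACK[2],0,10,1)])
E
```

```text
at hold [0.4957 0.3263 0.1498] yaw 0.059 w 0.0096 q [-0.11  0.47 -0.75  1.83  0.38  0.99 -0.96] clk 31.9
[[0.001, -0.0, 0.045, -0.0, 0], [0.002, -0.0, 0.09, -0.0, 0], [0.003, -0.0, 0.135, -0.0, 0], [0.004, -0.0, 0.179, -0.001, 0], [0.004, -0.0, 0.224, -0.001, 0], [0.004, -0.0, 0.224, -0.001, 0]]
```

>>> send_rows(
  moves=[
    [0.001, 0.001, 0.045, 0, 0],
    [0.002, 0.001, 0.089, 0, 0],
    [0.003, 0.001, 0.134, 0, 0],
    [0.004, 0.001, 0.179, 0, 0],
    [0.005, 0.001, 0.21, 0, 0],
    [0.005, 0.001, 0.22, 0, 0],
    [0.005, 0.001, 0.22, 0, 0],
  ],
)

```text
clock: 32.6
position: [0.4952, 0.3282, 0.086]
ee_rot: [-2.153, -2.288, 0.001]
force: [0.0, -0.8, -1.0]
width: 0.0098
gripper_force: 30.0
```

>>> send_rows(
  moves=[
    [0, 0, 0.035, 0, 0],
    [0, 0, 0.07, 0, 0],
    [0, 0, 0.105, 0, 0],
    [0, 0, 0.13, 0, 0],
    [0, 0, 0.14, 0, 0],
    [0, 0, 0.14, 0, 0],
  ],
)

```text
clock: 33.2
position: [0.4953, 0.3282, 0.0581]
ee_rot: [-2.153, -2.288, 0.0]
force: [-0.4, 0.1, -1.3]
width: 0.0098
gripper_force: 30.0
```

>>> send_rows(
  moves=[
    [0, 0, 0.005, 0, 0],
    [0, 0, 0.007, 0, 0],
    [0, 0, 0.007, 0, 0.26],
    [0, 0, 0.007, 0, 0.26],
    [0, 0, 0.007, 0, 0.26],
    [0, 0, -0.1, 0, 0.26],
    [0, 0, -0.2, 0, 0.26],
    [0, 0, -0.2, 0, 0.26],
  ],
)

```text
clock: 34.0
position: [0.4964, 0.3291, 0.1006]
ee_rot: [2.153, 2.287, 0.005]
force: [0.1, -0.6, -0.6]
width: 0.0243
gripper_force: 0.0
```

```bash
python3 - <<'E'
from look import *
s=ctrl.get_state();p=s["position"]; a=tk(-.084)
plan([(*p[:2],.24,RACK[2],.26,45,0),(*a,.24,TANK[2],.26,45,2)])
E
```

```text
at hold [0.4964 0.3291 0.1194] yaw 0.061 w 0.0243 q [-0.13  0.51 -0.73  1.85  0.42  0.94 -0.99] clk 34.0
[[0.0, 0.0, -0.201, -0.0, 0.26], [0.0, 0.0, -0.402, -0.0, 0.26], [0.0, 0.0, -0.603, -0.0, 0.26], [-0.217, -0.038, -0.603, 0.0, 0.26], [-0.434, -0.077, -0.603, 0.001, 0.26], [-0.651, -0.115, -0.603, 0.002, 0.26], [-0.868, -0.153, -0.603, 0.003, 0.26]]
[[-0.217, -0.036, 0.0, 0.001, 0.26], [-0.435, -0.073, 0.0, 0.002, 0.26], [-0.652, -0.109, 0.0, 0.002, 0.26], [-0.87, -0.146, 0.0, 0.003, 0.26], [-0.87, -0.146, 0.0, 0.003, 0.26], [-0.87, -0.146, 0.0, 0.003, 0.26]]
```

>>> send_rows(
  moves=[
    [0, 0, -0.201, 0, 0.26],
    [0, 0, -0.402, 0, 0.26],
    [0, 0, -0.603, 0, 0.26],
    [-0.217, -0.038, -0.603, 0, 0.26],
    [-0.434, -0.077, -0.603, 0.001, 0.26],
    [-0.651, -0.115, -0.603, 0.002, 0.26],
    [-0.868, -0.153, -0.603, 0.003, 0.26],
  ],
)

```text
clock: 34.7
position: [0.4748, 0.1511, 0.2183]
ee_rot: [-2.164, -2.277, 0.001]
force: [0.7, -0.3, -0.5]
width: 0.0245
gripper_force: 0.0
```

>>> send_rows(
  moves=[
    [-0.217, -0.036, 0, 0.001, 0.26],
    [-0.435, -0.073, 0, 0.002, 0.26],
    [-0.652, -0.109, 0, 0.002, 0.26],
    [-0.87, -0.146, 0, 0.003, 0.26],
    [-0.87, -0.146, 0, 0.003, 0.26],
    [-0.87, -0.146, 0, 0.003, 0.26],
  ],
)

```text
clock: 35.3
position: [0.4549, -0.0232, 0.2186]
ee_rot: [-2.177, -2.265, 0.0]
force: [1.1, 0.4, 0.6]
width: 0.0244
gripper_force: 0.0
```

```bash
python3 - <<'E'
from look import *
a=tk(-.084)
plan([(*a,.165,TANK[2],.26,38,1),(*a,.130,TANK[2],.26,15,2)])
E
```

```text
at hold [ 0.4549 -0.0232  0.2374] yaw 0.039 w 0.0244 q [ 0.55  0.09 -0.67  2.03  0.07  1.04 -0.11] clk 35.3
[[0.005, 0.004, 0.181, -0.0, 0.26], [0.009, 0.007, 0.362, -0.001, 0.26], [0.009, 0.007, 0.362, -0.001, 0.26], [0.009, 0.007, 0.42, -0.001, 0.26], [0.009, 0.007, 0.478, -0.001, 0.26], [0.009, 0.007, 0.537, -0.001, 0.26], [0.009, 0.007, 0.537, -0.001, 0.26], [0.009, 0.007, 0.537, -0.001, 0.26]]
```

>>> send_rows(
  moves=[
    [0.005, 0.004, 0.181, 0, 0.26],
    [0.009, 0.007, 0.362, 0, 0.26],
    [0.009, 0.007, 0.362, 0, 0.26],
    [0.009, 0.007, 0.42, 0, 0.26],
    [0.009, 0.007, 0.478, 0, 0.26],
    [0.009, 0.007, 0.537, 0, 0.26],
    [0.009, 0.007, 0.537, 0, 0.26],
  ],
)

```text
clock: 36.0
position: [0.4559, -0.0204, 0.1105]
ee_rot: [-2.174, -2.267, 0.001]
force: [0.5, 0.0, 0.3]
width: 0.0239
gripper_force: 0.0
```

>>> send_rows(
  moves=[
    [0, 0, 0, 0, 0],
    [0, 0, 0, 0, 0],
    [0, 0, 0, 0, 0],
    [0, 0, 0, 0, 0],
  ],
)

```text
clock: 36.4
position: [0.4568, -0.0204, 0.112]
ee_rot: [2.174, 2.267, 0.001]
force: [-0.1, 0.3, 5.2]
width: 0.0102
gripper_force: 30.0
```

```bash
python3 - <<'E'
from look import *
s=ctrl.get_state();p=s["position"]; r=rk(-.084); print(r)
plan([(*p[:2],.26,TANK[2],0,20,0),(*r,.26,RACK[2],0,45,2),(*r,.15,RACK[2],0,30,2)])
E
```

```text
[0.4536614  0.32459534]
at hold [ 0.4568 -0.0204  0.1308] yaw 0.042 w 0.0102 q [ 0.49  0.25 -0.65  2.14  0.21  0.81 -0.25] clk 36.4
[[0.0, 0.0, -0.092, 0.0, 0], [0.0, 0.0, -0.185, 0.0, 0], [0.0, 0.0, -0.277, 0.0, 0], [0.0, 0.0, -0.369, 0.0, 0], [0.0, 0.0, -0.462, 0.0, 0], [0.0, 0.0, -0.554, 0.0, 0], [0.0, 0.0, -0.646, 0.0, 0], [0.216, 0.007, -0.646, -0.001, 0]]
[[0.216, 0.008, 0.0, -0.001, 0], [0.431, 0.015, 0.0, -0.002, 0], [0.647, 0.023, 0.0, -0.002, 0], [0.862, 0.03, 0.0, -0.003, 0]]
[[0.215, 0.01, 0.0, -0.001, 0], [0.431, 0.02, 0.0, -0.002, 0], [0.646, 0.029, 0.0, -0.002, 0], [0.646, 0.029, 0.0, -0.002, 0], [0.646, 0.029, 0.0, -0.002, 0], [0.646, 0.029, 0.137, -0.002, 0], [0.646, 0.029, 0.275, -0.002, 0], [0.646, 0.029, 0.413, -0.002, 0]]
[[0.0, 0.0, 0.137, -0.0, 0], [0.0, 0.0, 0.137, -0.0, 0], [0.0, 0.0, 0.137, -0.0, 0]]
```

Offset is 62.8 mm, so the final hold height is about 0.0788.

>>> send_rows(
  moves=[
    [0, 0, -0.092, 0, 0],
    [0, 0, -0.185, 0, 0],
    [0, 0, -0.277, 0, 0],
    [0, 0, -0.369, 0, 0],
    [0, 0, -0.462, 0, 0],
    [0, 0, -0.554, 0, 0],
    [0, 0, -0.646, 0, 0],
    [0.216, 0.007, -0.646, -0.001, 0],
  ],
)

```text
clock: 37.2
position: [0.4572, 0.0192, 0.2426]
ee_rot: [2.177, 2.261, 0.001]
force: [1.1, 1.6, -3.0]
width: 0.01
gripper_force: 30.0
```

>>> send_rows(
  moves=[
    [0.216, 0.008, 0, -0.001, 0],
    [0.431, 0.015, 0, -0.002, 0],
    [0.647, 0.023, 0, -0.002, 0],
    [0.862, 0.03, 0, -0.003, 0],
  ],
)

```text
clock: 37.6
position: [0.4539, 0.1968, 0.2409]
ee_rot: [2.161, 2.28, 0.0]
force: [0.3, -0.8, -1.5]
width: 0.0099
gripper_force: 30.0
```

>>> send_rows(
  moves=[
    [0.215, 0.01, 0, -0.001, 0],
    [0.431, 0.02, 0, -0.002, 0],
    [0.646, 0.031, 0, -0.002, 0],
    [0.646, 0.031, 0, -0.002, 0],
    [0.646, 0.031, 0, -0.002, 0],
    [0.646, 0.031, 0.137, -0.002, 0],
    [0.646, 0.031, 0.275, -0.002, 0],
    [0.646, 0.031, 0.413, -0.002, 0],
  ],
)

```text
clock: 38.4
position: [0.4541, 0.3228, 0.1573]
ee_rot: [2.155, 2.284, 0.0]
force: [1.0, 0.2, -1.1]
width: 0.0098
gripper_force: 30.0
```

>>> send_rows(
  moves=[
    [0, 0, 0.137, 0, 0],
    [0, 0, 0.137, 0, 0],
    [0, 0, 0.137, 0, 0],
  ],
)

```text
clock: 38.7
position: [0.4538, 0.3238, 0.1313]
ee_rot: [2.154, 2.287, -0.001]
force: [-0.4, 0.6, -1.0]
width: 0.0098
gripper_force: 30.0
```

```bash
python3 - <<'E'
from look import *
r=rk(-.084)
plan([(*r,.105,RACK[2],0,10,1)])
E
```

```text
at hold [0.4538 0.3238 0.1501] yaw 0.06 w 0.0098 q [-0.07  0.44 -0.83  1.9   0.39  0.97 -1.02] clk 38.7
[[0.001, -0.0, 0.045, -0.0, 0], [0.002, -0.0, 0.09, -0.0, 0], [0.002, -0.0, 0.135, -0.0, 0], [0.003, -0.0, 0.181, -0.001, 0], [0.004, -0.0, 0.226, -0.001, 0], [0.004, -0.0, 0.226, -0.001, 0]]
```

>>> send_rows(
  moves=[
    [0.001, 0.001, 0.045, 0, 0],
    [0.002, 0.001, 0.089, 0, 0],
    [0.003, 0.001, 0.134, 0, 0],
    [0.004, 0.001, 0.179, 0, 0],
    [0.004, 0.001, 0.21, 0, 0],
    [0.004, 0.001, 0.22, 0, 0],
    [0.004, 0.001, 0.22, 0, 0],
  ],
)

```text
clock: 39.4
position: [0.4534, 0.3255, 0.0864]
ee_rot: [-2.153, -2.288, 0.001]
force: [-1.1, 0.4, -1.8]
width: 0.0096
gripper_force: 30.0
```

>>> send_rows(
  moves=[
    [0, 0, 0.035, 0, 0],
    [0, 0, 0.07, 0, 0],
    [0, 0, 0.1, 0, 0],
    [0, 0, 0.12, 0, 0],
    [0, 0, 0.128, 0, 0],
    [0, 0, 0.128, 0, 0],
  ],
)

```text
clock: 40.0
position: [0.4535, 0.3255, 0.0609]
ee_rot: [-2.153, -2.288, 0.0]
force: [-0.9, -0.5, -1.5]
width: 0.01
gripper_force: 30.0
```

>>> send_rows(
  moves=[
    [0, 0, 0.005, 0, 0],
    [0, 0, 0.007, 0, 0],
    [0, 0, 0.007, 0, 0.26],
    [0, 0, 0.007, 0, 0.26],
    [0, 0, 0.007, 0, 0.26],
    [0, 0, -0.2, 0, 0.26],
    [0, 0, -0.4, 0, 0.26],
    [0, 0, -0.65, 0, 0.26],
  ],
)

```text
clock: 40.8
position: [0.4528, 0.325, 0.1917]
ee_rot: [-2.152, -2.287, 0.003]
force: [1.6, 0.1, 0.4]
width: 0.0244
gripper_force: 0.0
```

```bash
python3 - <<'E'
from look import *
s=ctrl.get_state();p=s["position"]
plan([(.47,-.02,.24,-.75,.5,45,2)],near=False)
E
```

```text
at hold [0.4528 0.325  0.2105] yaw 0.061 w 0.0244 q [-0.03  0.37 -0.87  1.84  0.32  1.08 -0.96] clk 40.8
[[-0.216, -0.002, -0.018, 0.032, 0.5], [-0.432, -0.005, -0.037, 0.065, 0.5], [-0.648, -0.007, -0.055, 0.097, 0.5], [-0.864, -0.01, -0.074, 0.129, 0.5]]
[[-0.199, 0.083, -0.018, 0.032, 0.5], [-0.399, 0.166, -0.037, 0.065, 0.5], [-0.598, 0.249, -0.055, 0.097, 0.5], [-0.797, 0.332, -0.074, 0.129, 0.5], [-0.797, 0.332, -0.074, 0.129, 0.5], [-0.797, 0.332, -0.074, 0.129, 0.5]]
```

>>> send_rows(
  moves=[
    [-0.216, -0.002, -0.018, 0.032, 0.5],
    [-0.432, -0.005, -0.037, 0.065, 0.5],
    [-0.648, -0.007, -0.055, 0.097, 0.5],
    [-0.864, -0.01, -0.074, 0.129, 0.5],
  ],
)

```text
clock: 41.2
position: [0.4619, 0.1512, 0.2063]
ee_rot: [2.573, 1.802, 0.001]
force: [0.9, 0.3, 0.3]
width: 0.0471
gripper_force: 0.0
```

>>> send_rows(
  moves=[
    [-0.199, 0.083, -0.018, 0.032, 0.5],
    [-0.399, 0.166, -0.037, 0.065, 0.5],
    [-0.598, 0.249, -0.055, 0.097, 0.5],
    [-0.797, 0.332, -0.074, 0.129, 0.5],
    [-0.797, 0.332, -0.074, 0.129, 0.5],
  ],
)

```text
clock: 41.7
position: [0.4708, -0.025, 0.221]
ee_rot: [2.886, 1.238, -0.0]
force: [0.3, 1.1, -0.6]
width: 0.0471
gripper_force: 0.0
```

```bash
python3 - <<'E'
from look import *
t=eyes.read_camera("top"); s=eyes.read_camera("scene")
cv2.imwrite("pics/top4.png",t[:,:,::-1]);cv2.imwrite("pics/scene4.png",s[:,:,::-1])
print([np.round(d["box"],1) for d in models.spot_in("top","cover_handle")[:1]])
# cover on mat: flange top z=.016 ; handle top z=.054
for e,n in ((edges(.246,.156,.016),"flange"),(edges(.110,.014,.054),"handle")):
    for cams in (("top",),("scene",)): print(n,cams,fit({"top":t,"scene":s},{c:e for c in cams},MAT,R=5))
a=cv2.resize(t[150:260,205:465,::-1],(800,338),interpolation=cv2.INTER_CUBIC);b=cv2.resize(s[150:320,180:440,::-1],(400,262),interpolation=cv2.INTER_CUBIC);c=cv2.resize(s[150:240,350:440,::-1],(400,262),interpolation=cv2.INTER_CUBIC)
cv2.imwrite("pics/t4.png",np.vstack([a,np.hstack([b,c])]))
E
```

```text
[]
flange ('top',) (array([ 0.53509259, -0.31644241, -0.10053408]), 0.19, 96)
flange ('scene',) (array([ 0.53860979, -0.31972603, -0.09332059]), 0.28, 88)
handle ('top',) (array([ 0.53291702, -0.31480327, -0.07773404]), 0.14, 96)
handle ('scene',) (array([ 0.54290729, -0.32159246, -0.0934039 ]), 0.57, 92)
```

View pics/t4.png

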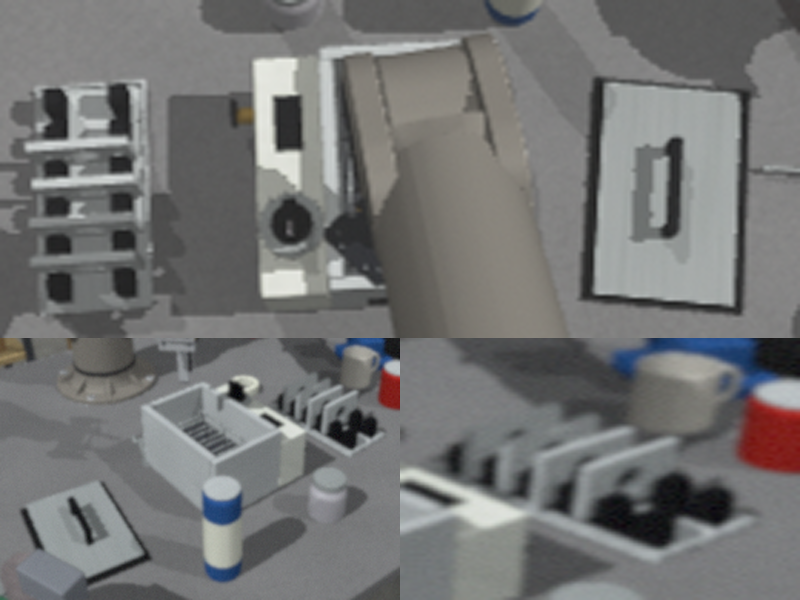

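Four plates stand upright in the rack, at top-crop rows about 145, 183, 222 and 258. The basket is empty and the cover is still on the mat, with its handle at crop (674,188). Next I fetch the cover.

```bash
python3 - <<'E'
from look import *
plan([(.535,-.3165,.24,-1.670,.5,45,2),(.535,-.3165,.13,-1.67,.5,30,2)],near=False)
E
```

```text
at hold [ 0.4707 -0.0193  0.2396] yaw -0.749 w 0.047 q [ 0.48  0.12 -0.62  2.    0.08  1.05 -0.92] clk 41.9
[[-0.124, 0.178, -0.0, 0.042, 0.5], [-0.248, 0.357, -0.001, 0.084, 0.5], [-0.372, 0.535, -0.001, 0.126, 0.5], [-0.497, 0.713, -0.001, 0.167, 0.5], [-0.621, 0.891, -0.001, 0.209, 0.5]]
[[0.011, 0.217, -0.0, 0.042, 0.5], [0.021, 0.434, -0.001, 0.084, 0.5], [0.021, 0.434, -0.001, 0.084, 0.5], [0.021, 0.434, -0.001, 0.084, 0.5], [0.021, 0.434, 0.137, 0.084, 0.5], [0.021, 0.434, 0.274, 0.084, 0.5], [0.021, 0.434, 0.412, 0.084, 0.5], [0.021, 0.434, 0.549, 0.084, 0.5]]
[[0.0, 0.0, 0.0, -0.0, 0.5], [0.0, 0.0, 0.0, -0.0, 0.5]]
```

>>> send_rows(
  moves=[
    [-0.124, 0.178, 0, 0.042, 0.5],
    [-0.248, 0.357, 0, 0.084, 0.5],
    [-0.372, 0.535, 0, 0.126, 0.5],
    [-0.497, 0.713, 0, 0.167, 0.5],
    [-0.621, 0.891, 0, 0.209, 0.5],
  ],
)

```text
clock: 42.35
position: [0.5172, -0.2321, 0.2206]
ee_rot: [-3.131, -0.254, -0.0]
force: [0.6, 1.0, 0.2]
width: 0.0468
gripper_force: 0.0
```

>>> send_rows(
  moves=[
    [0.011, 0.217, 0, 0.042, 0.5],
    [0.021, 0.434, 0, 0.084, 0.5],
    [0.021, 0.434, 0, 0.084, 0.5],
    [0.021, 0.434, 0, 0.084, 0.5],
    [0.021, 0.434, 0.137, 0.084, 0.5],
    [0.021, 0.434, 0.274, 0.084, 0.5],
    [0.021, 0.434, 0.412, 0.084, 0.5],
    [0.021, 0.434, 0.549, 0.084, 0.5],
  ],
)

```text
clock: 43.15
position: [0.5355, -0.3144, 0.1102]
ee_rot: [-3.137, 0.15, -0.001]
force: [0.7, -0.6, 0.3]
width: 0.0467
gripper_force: 0.0
```

>>> send_rows(
  moves=[
    [0, 0, 0, 0, 0.5],
    [0, 0, 0, 0, 0.5],
  ],
)

```text
clock: 43.35
position: [0.5354, -0.3153, 0.1115]
ee_rot: [-3.137, 0.152, 0.0]
force: [-0.1, -0.3, 1.6]
width: 0.0472
gripper_force: 0.0
```

```bash
python3 - <<'E'
from look import *
s=eyes.read_camera("scene")
print(fit({"scene":s},{"scene":edges(.246,.156,.016)},MAT,R=5))
plan([(.535,-.3165,.0505,-1.67,.5,18,2)],near=False)
E
```

```text
(array([ 0.53944568, -0.31979173, -0.09425714]), 0.24, 88)
at hold [ 0.5358 -0.316   0.1311] yaw -1.668 w 0.0469 q [ 0.66  0.45 -0.29  1.8   0.16  0.91 -1.37] clk 43.4
[[-0.001, 0.001, 0.081, 0.0, 0.5], [-0.001, 0.001, 0.161, 0.0, 0.5], [-0.002, 0.002, 0.242, 0.0, 0.5], [-0.003, 0.002, 0.323, 0.0, 0.5], [-0.004, 0.003, 0.403, 0.0, 0.5], [-0.004, 0.003, 0.403, 0.0, 0.5], [-0.004, 0.003, 0.403, 0.0, 0.5]]
```

>>> send_rows(
  moves=[
    [-0.001, 0.001, 0.081, 0, 0.5],
    [-0.001, 0.001, 0.161, 0, 0.5],
    [-0.002, 0.002, 0.242, 0, 0.5],
    [-0.003, 0.002, 0.323, 0, 0.5],
    [-0.004, 0.003, 0.4, 0, 0.5],
    [-0.004, 0.003, 0.4, 0, 0.5],
    [-0.004, 0.003, 0.4, 0, 0.5],
  ],
)

```text
clock: 44.1
position: [0.5338, -0.3172, 0.0305]
ee_rot: [-3.137, 0.156, 0.001]
force: [-0.4, 0.6, -0.2]
width: 0.0474
gripper_force: 0.0
```

>>> send_rows(
  moves=[
    [0, 0, 0, 0, 0],
    [0, 0, 0, 0, 0],
    [0, 0, 0, 0, 0],
    [0, 0, 0, 0, 0],
    [0, 0, 0, 0, 0],
  ],
  squeeze=45,
)

```text
clock: 44.6
position: [0.534, -0.3175, 0.0312]
ee_rot: [3.138, -0.157, 0.001]
force: [-1.5, -0.5, 4.2]
width: 0.0137
gripper_force: 45.0
```

```bash
python3 - <<'E'
from look import *
p=ctrl.get_state()["position"]; y=TANK[2]-np.pi/2
plan([(*p[:2],.26,-1.67,0,30,0),(*TANK[:2],.26,y,0,35,3),(*TANK[:2],.215,y,0,20,3)],near=False)
E
```

```text
at hold [ 0.534  -0.3175  0.05  ] yaw -1.671 w 0.0137 q [ 0.64  0.55 -0.27  1.85  0.2   0.77 -1.41] clk 44.6
[[0.0, 0.0, -0.131, -0.0, 0], [0.0, 0.0, -0.263, -0.0, 0], [0.0, 0.0, -0.394, -0.0, 0], [0.0, 0.0, -0.525, -0.0, 0], [0.0, 0.0, -0.656, -0.0, 0], [0.0, 0.0, -0.788, -0.0, 0], [0.0, 0.0, -0.919, -0.0, 0]]
[[0.0, 0.0, -0.131, -0.0, 0], [-0.013, -0.166, -0.131, -0.005, 0], [-0.026, -0.332, -0.131, -0.01, 0], [-0.039, -0.498, -0.131, -0.015, 0], [-0.052, -0.664, -0.131, -0.02, 0], [-0.065, -0.83, -0.131, -0.025, 0]]
[[-0.0, -0.167, 0.0, -0.005, 0], [-0.0, -0.333, 0.0, -0.01, 0], [-0.0, -0.5, 0.0, -0.015, 0], [-0.0, -0.666, 0.0, -0.02, 0], [-0.0, -0.666, 0.0, -0.02, 0], [-0.0, -0.666, 0.0, -0.02, 0], [-0.0, -0.666, 0.0, -0.02, 0], [-0.0, -0.666, 0.075, -0.02, 0]]
[[-0.0, 0.0, 0.075, -0.0, 0], [-0.0, 0.0, 0.15, -0.0, 0], [-0.0, 0.0, 0.15, -0.0, 0], [-0.0, 0.0, 0.15, -0.0, 0], [-0.0, 0.0, 0.15, -0.0, 0]]
```

>>> send_rows(
  moves=[
    [0, 0, -0.131, 0, 0],
    [0, 0, -0.263, 0, 0],
    [0, 0, -0.394, 0, 0],
    [0, 0, -0.525, 0, 0],
    [0, 0, -0.656, 0, 0],
    [0, 0, -0.788, 0, 0],
    [0, 0, -0.919, 0, 0],
  ],
)

```text
clock: 45.3
position: [0.5335, -0.3172, 0.2155]
ee_rot: [-3.137, 0.156, 0.001]
force: [-0.5, -0.3, -3.7]
width: 0.0131
gripper_force: 45.0
```

>>> send_rows(
  moves=[
    [0, 0, -0.131, 0, 0],
    [-0.013, -0.166, -0.131, -0.005, 0],
    [-0.026, -0.332, -0.131, -0.01, 0],
    [-0.039, -0.498, -0.131, -0.015, 0],
    [-0.052, -0.664, -0.131, -0.02, 0],
    [-0.065, -0.83, -0.131, -0.025, 0],
  ],
)

```text
clock: 45.9
position: [0.537, -0.1496, 0.2406]
ee_rot: [-3.141, 0.032, 0.001]
force: [0.5, -1.0, -3.9]
width: 0.0137
gripper_force: 45.0
```

>>> send_rows(
  moves=[
    [0, -0.167, 0, -0.005, 0],
    [0, -0.333, 0, -0.01, 0],
    [0, -0.5, 0, -0.015, 0],
    [0, -0.666, 0, -0.02, 0],
    [0, -0.666, 0, -0.02, 0],
    [0, -0.666, 0, -0.02, 0],
    [0, -0.666, 0, -0.02, 0],
    [0, -0.666, 0.075, -0.02, 0],
  ],
)

```text
clock: 46.7
position: [0.5413, -0.0188, 0.2268]
ee_rot: [3.141, 0.063, 0.004]
force: [0.4, -0.5, -4.4]
width: 0.0135
gripper_force: 45.0
```

>>> send_rows(
  moves=[
    [0, 0, 0.075, 0, 0],
    [0, 0, 0.15, 0, 0],
    [0, 0, 0.15, 0, 0],
    [0, 0, 0.15, 0, 0],
  ],
)

```text
clock: 47.1
position: [0.5401, -0.0178, 0.1953]
ee_rot: [-3.141, -0.066, 0.002]
force: [-0.9, 0.6, -3.3]
width: 0.0133
gripper_force: 45.0
```

```bash
python3 - <<'E'
from look import *
y=TANK[2]-np.pi/2
plan([(.5392,-.0180,.203,y,0,5,3)],near=False)
E
```

```text
at hold [ 0.5401 -0.0178  0.2141] yaw -1.529 w 0.0133 q [ 0.34  0.26 -0.49  1.89  0.14  1.03 -1.74] clk 47.1
[[-0.001, 0.0, 0.019, 0.0, 0], [-0.003, 0.001, 0.037, 0.0, 0], [-0.004, 0.001, 0.056, 0.0, 0], [-0.004, 0.001, 0.056, 0.0, 0], [-0.004, 0.001, 0.056, 0.0, 0], [-0.004, 0.001, 0.056, 0.0, 0]]
```

>>> send_rows(
  moves=[
    [-0.002, 0.001, 0.019, 0, 0],
    [-0.003, 0.001, 0.037, 0, 0],
    [-0.004, 0.001, 0.056, 0, 0],
    [-0.004, 0.001, 0.07, 0, 0],
    [-0.004, 0.001, 0.085, 0, 0],
    [-0.004, 0.001, 0.095, 0, 0],
    [-0.004, 0.001, 0.095, 0, 0],
  ],
)

```text
clock: 47.8
position: [0.5394, -0.018, 0.1766]
ee_rot: [-3.141, -0.066, 0.001]
force: [0.0, -1.0, -2.9]
width: 0.0139
gripper_force: 45.0
```

>>> send_rows(
  moves=[
    [0, 0, 0.006, 0, 0],
    [0, 0, 0.012, 0, 0],
    [0, 0, 0.016, 0, 0],
    [0, 0, 0.016, 0, 0],
  ],
)

```text
clock: 48.2
position: [0.5396, -0.018, 0.1742]
ee_rot: [3.141, 0.065, 0.001]
force: [-3.1, 0.7, 3.6]
width: 0.0138
gripper_force: 45.0
```

Seated: contact force at the expected height. I release, lift and move aside to check.

>>> send_rows(
  moves=[
    [0, 0, 0, 0, 0.5],
    [0, 0, 0, 0, 0.5],
    [0, 0, 0, 0, 0.5],
    [0, 0, -0.2, 0, 0.5],
    [0, 0, -0.4, 0, 0.5],
    [0, 0.2, -0.4, 0, 0.5],
    [0, 0.4, -0.4, 0, 0.5],
    [0, 0.6, -0.4, 0, 0.5],
  ],
)

```text
clock: 49.0
position: [0.5446, -0.1393, 0.2542]
ee_rot: [3.14, 0.067, 0.002]
force: [-0.1, 0.2, -0.0]
width: 0.0469
gripper_force: 0.0
```

>>> send_rows(
  moves=[
    [0, 0.22, 0, 0, 0.5],
    [0, 0.44, 0, 0, 0.5],
    [0, 0.66, 0, 0, 0.5],
    [0, 0.9, 0, 0, 0.5],
    [0, 0.9, 0, 0, 0.5],
    [0, 0.9, 0, 0, 0.5],
  ],
)

```text
clock: 49.6
position: [0.5517, -0.3188, 0.2531]
ee_rot: [-3.14, -0.062, 0.001]
force: [-1.0, 0.3, -0.3]
width: 0.0472
gripper_force: 0.0
```

```bash
python3 - <<'E'
from look import *
t=eyes.read_camera("top"); s=eyes.read_camera("scene"); I={"top":t,"scene":s}
o={c:cv2.imread(f"pics/{c}0.png")[:,:,::-1].copy() for c in I}
for nm,J in(("start",o),("now",I)):
    for c in I: print(nm,c,fit(J,{c:edges(.110,.014,.197)},TANK,R=3), "outline",fit(J,{c:edges(.258,.168,.155)},TANK,R=3)[0].round(4))
a=cv2.resize(t[150:260,205:465,::-1],(800,338),interpolation=cv2.INTER_CUBIC);b=cv2.resize(s[165:265,265:445,::-1],(470,262),interpolation=cv2.INTER_CUBIC);c=cv2.resize(s[165:235,360:448,::-1],(330,262),interpolation=cv2.INTER_CUBIC)
cv2.imwrite("pics/t5.png",np.vstack([a,np.hstack([b,c])]))
E
```

```text
start top (array([ 0.53764933, -0.01793827,  0.04531659]), 0.36, 96) outline [ 0.5403 -0.0177  0.0416]
start scene (array([ 0.54046625, -0.02366109, -0.04346343]), 0.64, 96) outline [ 0.5432 -0.0158  0.0731]
now top (array([ 0.53838111, -0.01735885,  0.04726969]), 0.27, 96) outline [ 0.5404 -0.0174  0.0434]
now scene (array([ 0.55164239, -0.02265744, -0.04406468]), 0.6, 87) outline [ 0.544  -0.0197  0.0563]
```

View pics/t5.png

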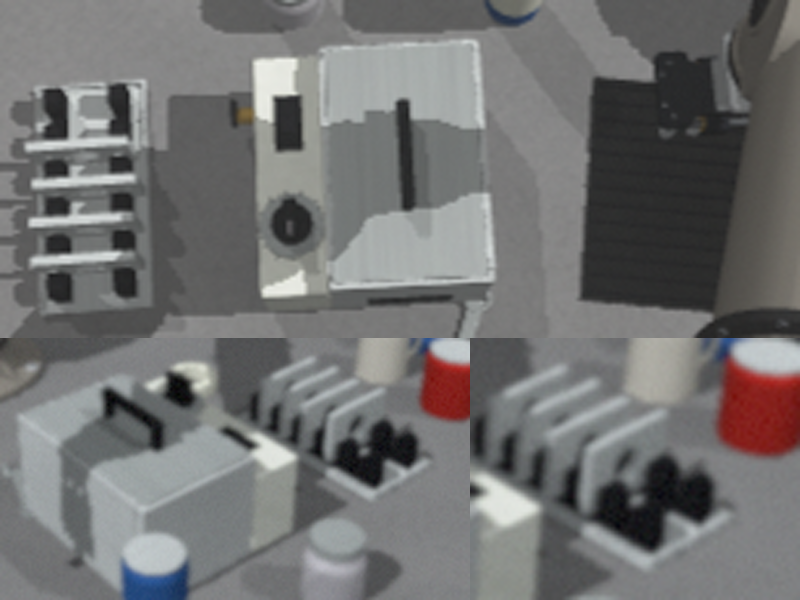

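The cover is seated and within 1 mm of its starting pose. All four plates are upright, the knob is at zero and the gripper is clear, so I hand in.

```bash
python3 -c "
from station import ctrl
print(ctrl.job_done())"
```

```text
the job is handed in; nothing more can be done
None
```

The job is handed in, no verdict came back. In the last pictures the timer is at zero, all four plates found in the basket stand upright in the rack, and the cover is seated on the tank.

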